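Put the calibration set away: hang the tubes, case the lenses, fasten the lid

ROBOT

A 7-joint arm with a two-finger parallel gripper is mounted at the origin on the work surface. World frame = base frame: x ahead of the robot, y to its left, z up, the work surface at z = 0. Lengths are in m, angles in degrees, forces in N, time in s.
With the tool pointing down it reaches from about 0.425 to 0.875 m from the base axis. Payload 4.7 kg.
Tool frame: the origin (TCP) lies at the very end of the fingers, on their centre line; the grasp point (between the pads) lies env.grip_point_offset behind it (env.grip_point_offset is the distance from the TCP to the grasp point, in m); z points along the fingers, y is the direction in which the jaws open and shut (so a half turn about z gives the same grasp; the last joint's range is limited). The gripper opens to 87 mm and grips with 3 to 60 N. Pads are 19 mm wide; open, the fingers measure 117 mm over their backs; the gripper's body (75 mm by 190 mm) begins 51 mm behind the grasp point.
Start: joints at [-70.755, 18.392, -4.016, 83.108, 1.295, 78.541, -3.26], TCP at [0.206, 0.617, 0.223] pointing down, gripper open.
Joint ranges: [-163.93, 163.93], [-17.29, 119.83], [-79.2, 71.16], [3.27, 140.29], [-89.18, 269.18], [5.43, 117.66], [-154.24, 154.24]. Speed limits (degrees/s): [147.25, 147.25, 180, 180, 180, 180, 180].

INTERFACE

Orientations are given as [roll, pitch, yaw] about the fixed x, y, z axes, in that order (R = Rz(yaw) Ry(pitch) Rx(roll)).
In Python, from cell import env gives the robot as it stands.
- The arm moves only by the tool send_rows, never from a script. Its argument "plan" is a list of rows, each a list of 7 numbers: the finger opening in mm, from 0 to 87, then the shift along the tool's x, y, z in mm, then the turn, a rotation vector about the tool's x, y, z in rad. A call has 1 to 12 rows; each row shifts and turns the commanded pose from where the row before left it, along the tool's axes as they then stand; what a row does not reach is not made up. A row lasts 1/10 s, in which the tool goes at most 50 mm and 8.59 degrees, less where a joint would pass 70% of its speed; a pose out of reach is approached as far as the arm can. A call is refused whole if a number of a shift passes 50 or a number of a turn 0.15, either way. A call with a gripper value outside its range is refused whole. The fingers move at their own pace and stop on an object; "grip_force" is the grip in N (left out, the last holds). Time passes only in rows, so rows that do not move let the fingers close. It gives the time, the measured TCP pose, the force and the opening at its end, in the units of the state.
- env.get_obs(): the state, without advancing time (a new reading comes with each control period).
- env.read_camera(name): name is "scene" or "side" or "wrist"; returns the picture (384x512x3 uint8, red, green, blue); there is no depth.
- env.get_calibration(name): a dict with "fx", "fy", "cx", "cy" (pixels), "extrinsics" (4x4, takes a point from camera to world coordinates). Camera axes: x right, y down, z forward; pixel columns grow to the right and rows downward; lengths in m; the calibration is good to about 2 mm. A picture is of the moment at which its call begins: read the wrist's pose just before it. get_calibration takes no time and is no camera call; for the wrist camera it gives the pose at the moment of the call.
- env.sign_off(): hands the job in, once; it reports no verdict.
Trained networks look in the newest picture that a camera, given by its name, has taken for a name from the list of things; names that differ only in an ending like _2 or _b are one class to them, and where a whole thing is asked for, a point or a joint stands for the part that bears it (a point fixed in the world has none). Each returns a list of dicts, best first, with "confidence" (0 to 1); they miss things now and then, are a little off and sometimes report something else, mostly with a low value. They report only what shows in the picture. A call takes as long as a camera call. They do not tell look-alikes from the thing itself.
- env.regions_of(camera, query): "region" (384x512 bool, what is visible of it) and "rect" ([left, top, right, bottom] in pixels, round what is visible of it).
The state is a dict: "time_s": time; "qpos": joint angles; "joint_velocities": joint speeds; "effort": joint torques, N m; "tool_pos": TCP position; "tool_rot": TCP orientation; "force": force on the tool from outside, world axes, zero at the start; "wrist_torque": the same for the moment, N m; "grip_width": finger opening in m.
Only numpy, scipy, OpenCV 4.12 (cv2) and the standard library are available. Lean on these libraries where they do the work, as an engineer would, in place of code of your own. Each camera call takes 0.05 s, during which the arm holds its last target. There are 200 camera calls.

TASK

Put the calibration set away: hang every focusing tube that stands on the desk by its collar in a free hook of its own on the rear rail, and lay each lens cell flat in the wooden case, one to a bay. When the lenses are in, shut the lid fully, and only then turn the brass turnbutton a quarter turn clockwise so that it lies square across the lid's front edge. Leave the tube that already hangs on its hook, and leave the other things on the desk where they are.

Things in the scene. Friction and masses are not known exactly. Their poses are not given: they have to be found in the camera images.
- board: Hook rail across the rear of the desk: dark batten 600 mm long, 18 mm thick, 145-195 mm above the desk, on two end posts. Origin on the desk under its middle; x away from the robot, y left along it. Its 4 brass hooks, 140 mm apart, are level U forks of 8 mm bar, open to its +y side and held 72 mm off the batten. A collar must pass above the lips, then drop behind them.
- hook1_seat (a point): Throat centre of a fork hook at the height of the prongs' top, 159-184 mm above the desk: a hung tube's collar underside is centred here, +-6 mm in y, +-4 in x. Axes as the rail's. Prongs along y, centred at x = +-19 mm (30 mm clear between); closed by a cross bar at y = -21; open at +y, where the prong ends (y = 35 mm, 8 mm thick) turn up as lips rising 8 mm.
- hook2_seat (a point): Throat centre of a fork hook at the height of the prongs' top, 159-184 mm above the desk: a hung tube's collar underside is centred here, +-6 mm in y, +-4 in x. Axes as the rail's. Prongs along y, centred at x = +-19 mm (30 mm clear between); closed by a cross bar at y = -21; open at +y, where the prong ends (y = 35 mm, 8 mm thick) turn up as lips rising 8 mm.
- hook3_seat (a point): Throat centre of a fork hook at the height of the prongs' top, 159-184 mm above the desk: a hung tube's collar underside is centred here, +-6 mm in y, +-4 in x. Axes as the rail's. Prongs along y, centred at x = +-19 mm (30 mm clear between); closed by a cross bar at y = -21; open at +y, where the prong ends (y = 35 mm, 8 mm thick) turn up as lips rising 8 mm.
- hook4_seat (a point): Throat centre of a fork hook at the height of the prongs' top, 159-184 mm above the desk: a hung tube's collar underside is centred here, +-6 mm in y, +-4 in x. Axes as the rail's. Prongs along y, centred at x = +-19 mm (30 mm clear between); closed by a cross bar at y = -21; open at +y, where the prong ends (y = 35 mm, 8 mm thick) turn up as lips rising 8 mm.
- tube1: Black focusing tube standing upright on the desk (may be absent). 145 mm high, 0.15-0.3 kg, axis z, origin at the centre of its underside. Black barrel 42 mm in diameter up to 50 mm, neck 22 mm in diameter up to 95 mm, brass collar 52 mm in diameter from 95 to 101 mm, head 30 mm in diameter from 101 to 145 mm (grip it here from above).
- tube2: Black focusing tube standing upright on the desk (may be absent). 145 mm high, 0.15-0.3 kg, axis z, origin at the centre of its underside. Black barrel 42 mm in diameter up to 50 mm, neck 22 mm in diameter up to 95 mm, brass collar 52 mm in diameter from 95 to 101 mm, head 30 mm in diameter from 101 to 145 mm (grip it here from above).
- tube3: Black focusing tube standing upright on the desk (may be absent). 145 mm high, 0.15-0.3 kg, axis z, origin at the centre of its underside. Black barrel 42 mm in diameter up to 50 mm, neck 22 mm in diameter up to 95 mm, brass collar 52 mm in diameter from 95 to 101 mm, head 30 mm in diameter from 101 to 145 mm (grip it here from above).
- hung_tube: A like tube, already hanging by its collar in one of the four hooks; it stays there. 145 mm high, 0.15-0.3 kg, axis z, origin at the centre of its underside. Black barrel 42 mm in diameter up to 50 mm, neck 22 mm in diameter up to 95 mm, brass collar 52 mm in diameter from 95 to 101 mm, head 30 mm in diameter from 101 to 145 mm (grip it here from above).
- lens1: Crystal lens in a flat round brass cell, 52 mm in diameter and 20 mm high (the glass crown stands 3 mm higher), lying flat on the desk, about 0.15 kg; gripped across the cell from above. May be absent. Origin at the centre of its underside, z up.
- lens2: Crystal lens in a flat round brass cell, 52 mm in diameter and 20 mm high (the glass crown stands 3 mm higher), lying flat on the desk, about 0.15 kg; gripped across the cell from above. May be absent. Origin at the centre of its underside, z up.
- case: Fixed pale wooden case, open on top: 140 mm (x) by 180 mm (y), walls and floor 6 mm, 45 mm high, parted by a wall at y = 0 into two bays 128 by 81 mm inside, centred at y = +43 and -43 mm. Origin under its centre; x points from the front (turnbutton side) to the hinge, z up. Outside the front is a block 30 by 50 mm, 53 mm high, bearing the turnbutton.
- lid (a joint): Angle of the case's wooden lid, a plate 140 by 180 by 8 mm hinged on the case's rear top edge: 0 shut (top face 53 mm above the desk), pi/2 upright, more leans back; range 0 to 1.95 rad. Stiff hinge: it stays where it is left; under 4 N at its free edge moves it.
- lid_hinge (a point): Middle of the lid's hinge axis (along y), 45 mm above the desk, at case x = 70 mm; axes of the case. The lid plate reaches 140 mm from it; its outer face is 8 mm off the hinge plane.
- turnbutton (a joint): Angle of the brass turnbutton, a bar 14 mm wide, 57 to 79 mm above the desk, reaching 45 mm one way and 13 mm the other from its upright pivot. 0: long end along the case's +y, clear of the lid. Grows clockwise seen from above; pi/2: long end along the case's +x, across the lid's front edge. Range -0.35 to 1.75 rad; light friction, stays where left.
- turnbutton_pivot (a point): On the turnbutton's pivot axis at its top face, 79 mm above the desk; case x = -86 mm, y = 0 (16 mm in front of the lid's edge); axes of the case.
- depth_gauge: Steel depth gauge lying flat: crossbar 90 mm with a 120 mm rule; a bystander, to be left alone. Origin at its underside's centre.
- insulator: White porcelain insulator knob, 42 mm in diameter, 45 mm high; a bystander, to be left alone. Origin at its underside's centre.
- weight: Brass cylinder weight, 38 mm in diameter, 35 mm high; a bystander, to be left alone. Origin at its underside's centre.
- block: Dark wooden block 50 by 30 by 25 mm; a bystander, to be left alone. Origin at its underside's centre.
- spacer: Dark steel ring, 48 mm outside, 12 mm high; a bystander, to be left alone. Origin at its underside's centre.
- oil_jar: Small amber jar, 40 mm in diameter, 50 mm high; a bystander, to be left alone. Origin at its underside's centre.
Not all that is in view belongs to the job. Leave any green or red look-alike of the tube1 alone.

How it is judged:
By the outcome, as a careful person would: the job done as asked, in the order asked, and still so for the second after the job is handed in, with the robot touching nothing.
Of tube1, tube2, tube3 only 2 to 3 are there at a start; the rules pass over those that are not, and their reading is None.
Of lens1, lens2 only 1 to 2 are there at a start; the rules pass over those that are not, and their reading is None.
At some moment in a run one of lens1, lens2 may be knocked a few centimetres aside while the robot is not near it.
It also fails if it takes over 210 s, if anything falls off the work surface, if the arm or the gripper's body presses on something with over 40 N, if the wrist force passes 120 N, or if a joint passes its speed limit or range.

## Working session

There is one attempt and no reset: what is moved stays moved. The work goes in short steps, Python scripts to look and compute and a tool call to move; the robot and the scene stay as the last step left them, time stands still between calls to the robot, and variables do not carry over. Pictures are saved under pics/ and viewed, about 12 in all and at most 16, crops included, and the job is handed in when it is done.

Besides the shell and the picture viewer there is one more tool, called after "Request:" as a command line: name --pt "numbers of a row" for each row, then --argument value for the rest. send_rows: Moves the arm, as the interface text tells. Its arguments: {"type":"object","properties":{"plan":{"type":"array"},"grip_force":{"type":"number"}},"required":["plan"]}

```bash
mkdir -p pics; ls; cat > h.py <<'E'
import numpy as np, cv2
from cell import env
def shot(c,name,crop=None,scale=1):
    im=env.read_camera(c); 
    if crop: im=im[crop[1]:crop[3],crop[0]:crop[2]]
    if scale!=1: im=cv2.resize(im,None,fx=scale,fy=scale,interpolation=cv2.INTER_CUBIC)
    cv2.imwrite('pics/'+name,im[:,:,::-1]); return im
def ray(c,u,v,z,K=None):
    K=K or env.get_calibration(c); E=np.array(K['extrinsics'])
    d=E[:3,:3]@np.array([(u-K['cx'])/K['fx'],(v-K['cy'])/K['fy'],1]); o=E[:3,3]
    return o+d*(z-o[2])/d[2]
def proj(c,P,K=None):
    K=K or env.get_calibration(c); E=np.linalg.inv(np.array(K['extrinsics']))
    P=np.atleast_2d(P); q=P@E[:3,:3].T+E[:3,3]
    return np.c_[K['fx']*q[:,0]/q[:,2]+K['cx'],K['fy']*q[:,1]/q[:,2]+K['cy']]
def tool():
    o=env.get_obs(); return np.array(o['tool_pos']),np.array(o['tool_rot']),o
E
python3 - <<'E'
from h import *
a=shot('scene','a.png',None,1.5);b=shot('side','b.png',None,1.5)
np.set_printoptions(precision=3,suppress=True)
for c in ('scene','side','wrist'):
    K=env.get_calibration(c);print(c,K['fx'],K['cx'],K['cy'],np.array(K['extrinsics']).tolist())
print(env.grip_point_offset,env.get_obs())
E
```

```text
pics
scene 396.6385699947785 257.431581997927 191.03002708741576 [[-0.45678616237279407, 0.6782916300141486, -0.575557874168606, 1.0510391747533279], [0.8895515524131618, 0.35313267535339005, -0.2898195114154519, 0.2703913167965453], [0.006666143117978725, -0.6443739428705252, -0.7646814920510524, 0.8718914502776134], [0.0, 0.0, 0.0, 1.0]]
side 346.47347718535707 257.6420933127773 189.7340474011919 [[0.9966477653286275, -0.06739569972098478, 0.046379429972472665, 0.4521448880235287], [-0.08066253851006083, -0.7147842942930603, 0.6946775996914573, -0.6237379884197476], [-0.013666994789111644, -0.6960899599125752, -0.7178244778233351, 0.789452212257094], [0.0, 0.0, 0.0, 1.0]]
wrist 293.52697579172656 254.82290291194863 186.17153145659276 [[0.3168547732868396, 0.9174465681105219, 0.24061348114261613, 0.13928231749304748], [0.9484727319183447, -0.3060636652992891, -0.08200310720279773, 0.6386812300515998], [-0.0015904253186755002, 0.2541984017372796, -0.9671507861246432, 0.3841303639239202], [0.0, 0.0, 0.0, 1.0]]
0.0187 {'time_s': 0.1, 'qpos': array([-70.756,  18.436,  -4.016,  83.167,   1.296,  78.541,  -3.26 ]), 'joint_velocities': array([ 0.005, -0.09 ,  0.033, -0.214,  0.041,  0.168,  0.03 ]), 'effort': array([ -0.   , -49.258,  -0.406, -31.34 ,  -0.064,   0.039,   0.   ]), 'tool_pos': array([0.205, 0.616, 0.222]), 'tool_rot': array([-179.901,    0.006,  161.566]), 'force': array([ 0.692,  0.252, -0.231]), 'wrist_torque': array([0.038, 0.015, 0.045]), 'grip_width': 0.08734284639604623}
```

View pics/a.png

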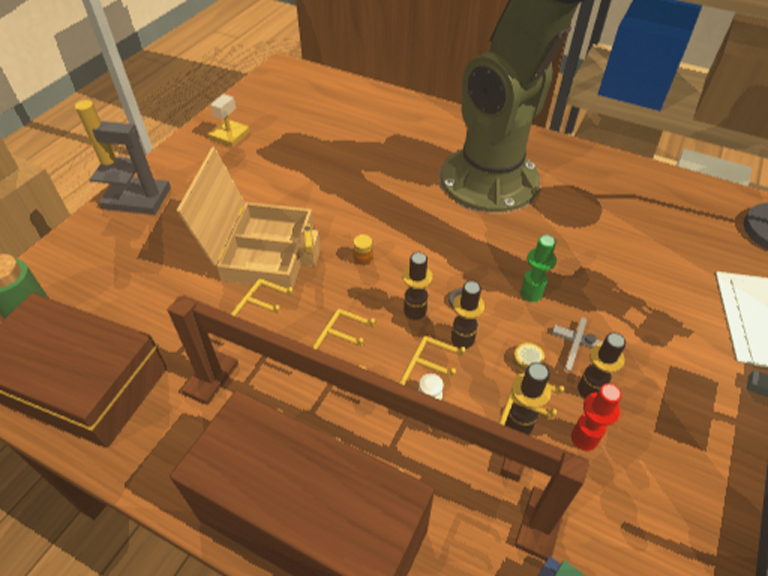

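View pics/b.png

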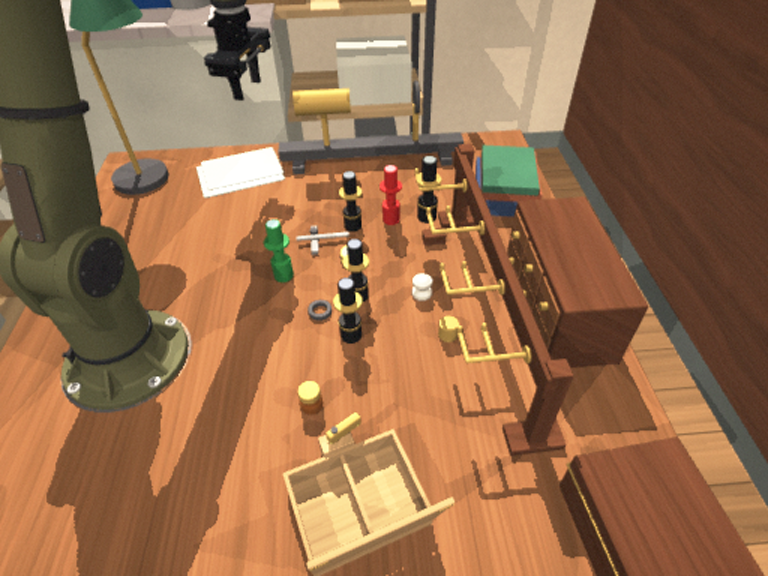

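The two views show three black tubes on the desk (scene px 418,258; 471,288; 613,341), with the green (540,265) and red (595,420) look-alikes to be left alone. The hung tube is at 538,371, a lens at 530,355, and the case with its lid open at 260,240. I'll enlarge the views to get exact pixels.

```bash
python3 - <<'E'
from h import *
shot('scene','c.png',(110,90,430,330),2.5);shot('side','d.png',(170,95,400,385),2)
for c in('scene','side'):
  for q in('tube1','lens1','weight','spacer','turnbutton','insulator'):
    print(c,q,[(np.round(r['confidence'],2),np.round(r['rect']).tolist()) for r in env.regions_of(c,q)])
E
```

```text
scene tube1 [(np.float64(0.78), [301.0, 188.0, 322.0, 233.0]), (np.float64(0.75), [383.0, 256.0, 416.0, 303.0]), (np.float64(0.73), [384.0, 220.0, 418.0, 269.0]), (np.float64(0.7), [350.0, 158.0, 371.0, 199.0]), (np.float64(0.69), [268.0, 170.0, 286.0, 213.0])]
scene lens1 [(np.float64(0.81), [346.0, 230.0, 362.0, 248.0]), (np.float64(0.73), [280.0, 250.0, 294.0, 264.0]), (np.float64(0.64), [111.0, 194.0, 394.0, 375.0])]
scene weight [(np.float64(0.75), [118.0, 98.0, 214.0, 193.0]), (np.float64(0.28), [120.0, 99.0, 161.0, 177.0])]
scene spacer [(np.float64(0.49), [295.0, 193.0, 307.0, 204.0]), (np.float64(0.23), [385.0, 221.0, 420.0, 267.0])]
scene turnbutton [(np.float64(0.32), [112.0, 195.0, 392.0, 374.0])]
scene insulator [(np.float64(0.73), [209.0, 204.0, 245.0, 232.0]), (np.float64(0.48), [279.0, 251.0, 295.0, 266.0])]
side tube1 [(np.float64(0.94), [229.0, 156.0, 249.0, 203.0]), (np.float64(0.91), [224.0, 113.0, 239.0, 154.0]), (np.float64(0.9), [176.0, 148.0, 196.0, 189.0]), (np.float64(0.87), [225.0, 184.0, 239.0, 231.0]), (np.float64(0.87), [255.0, 109.0, 265.0, 154.0]), (np.float64(0.47), [306.0, 216.0, 353.0, 245.0])]
side lens1 [(np.float64(0.35), [204.0, 330.0, 301.0, 380.0])]
side weight [(np.float64(0.71), [200.0, 156.0, 230.0, 168.0]), (np.float64(0.7), [204.0, 328.0, 301.0, 379.0]), (np.float64(0.61), [276.0, 182.0, 290.0, 200.0]), (np.float64(0.51), [293.0, 211.0, 303.0, 230.0])]
side spacer [(np.float64(0.69), [205.0, 201.0, 223.0, 214.0])]
side turnbutton [(np.float64(0.72), [185.0, 275.0, 300.0, 384.0]), (np.float64(0.68), [216.0, 274.0, 241.0, 295.0])]
side insulator [(np.float64(0.58), [274.0, 181.0, 290.0, 200.0])]
```

View pics/c.png

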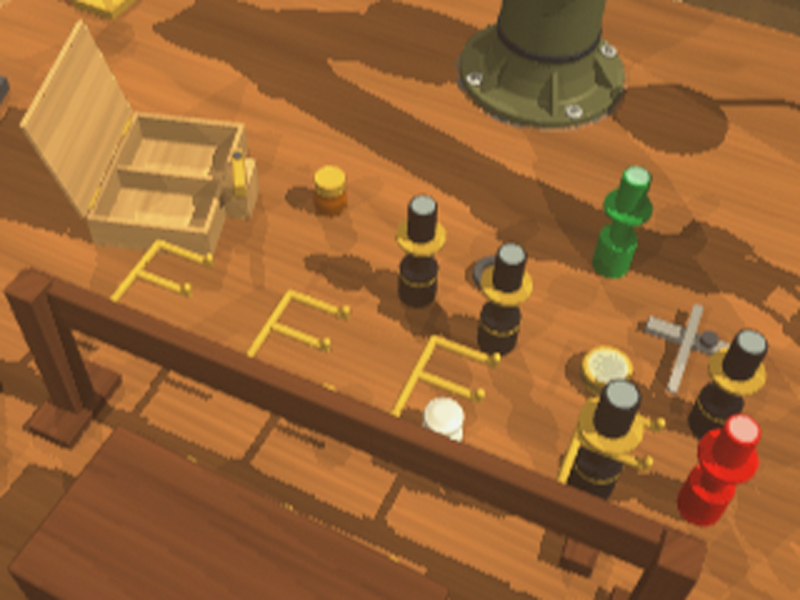

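View pics/d.png

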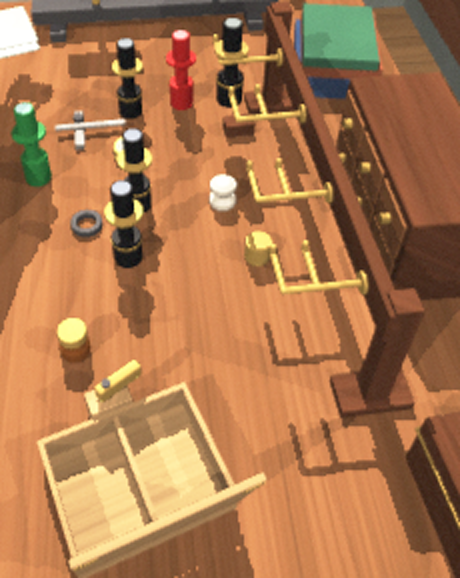

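```bash
cat >> h.py <<'E'
def tri(uv):
    A=np.zeros((3,3));b=np.zeros(3);L=[]
    for c,(u,v) in uv.items():
        K=env.get_calibration(c);E=np.array(K['extrinsics']);d=E[:3,:3]@np.array([(u-K['cx'])/K['fx'],(v-K['cy'])/K['fy'],1]);d/=np.linalg.norm(d)
        M=np.eye(3)-np.outer(d,d);A+=M;b+=M@E[:3,3];L.append((M,E[:3,3]))
    p=np.linalg.solve(A,b);return p,[np.linalg.norm(M@(p-o))*1e3 for M,o in L]
E
python3 - <<'E'
from h import *
np.set_printoptions(precision=3,suppress=True)
S=lambda u,v:(110+u/2.5,90+v/2.5)
D=lambda u,v:(170+u/2,95+v/2)
P=dict(tA=((423,205),(122,189)),tB=((512,253),(133,137)),tC=((749,342),(126,47)),hung=((622,391),(233,25)),
h1tipf=((209,257),(270,246)),h1tipn=((186,288),(310,243)),h1c=((160,243),(283,290)),h1b=((116,299),(364,282)),
h2tipf=((346,311),(252,167)),h2tipn=((326,343),(283,164)),h2c=((290,293),(259,199)),h2b=((250,354),(330,191)),
h3tipf=((496,358),(232,92)),h3tipn=((479,393),(260,89)),h3c=((436,340),(238,120)),h3b=((397,413),(303,112)),
fr1=((244,123),(41,441)),fr2=((219,231),(184,388)),
lidA=((82,22),(75,566)),lidB=((22,126),(264,482)),
)
for k,(s,d) in P.items():
    p,e=tri({'scene':S(*s),'side':D(*d)});print(k,p,np.round(e,1), 'z145 ',ray('scene',*S(*s),.145)[:2],ray('side',*D(*d),.145)[:2]) if k[0] in't' else print(k,p,np.round(e,1))
print('lens',ray('scene',*S(607,362),.021),'px side',proj('side',ray('scene',*S(607,362),.021)))
for n,q in dict(rimA=(41,441),rimB=(184,388),rimD=(75,566),rimC=(240,487)).items(): print(n,ray('side',*D(*q),.045))
print('tb',ray('side',*D(106,382),.079),ray('side',*D(138,366),.079), ray('scene',*S(238,155),.079),ray('scene',*S(240,185),.079))
print('weight', ray('side',*D(258,238),.035),'jar',ray('side',*D(73,330),.05),'spacer',ray('side',*D(87,220),.012),'ins',ray('side',*D(222,182),.045))
for c in('green',): print(ray('side',*D(25,108),.145),'red',ray('side',*D(181,37),.145),'gauge',ray('side',*D(90,127),.01))
E
```

```text
tA [0.423 0.013 0.141] [2.3 2.3] z145  [0.423 0.015] [0.425 0.007]
tB [0.441 0.115 0.141] [3. 3.] z145  [0.441 0.117] [0.443 0.107]
tC [0.438 0.343 0.138] [3.4 3.4] z145  [0.44  0.344] [0.44  0.328]
hung [0.599 0.259 0.222] [3.2 3.2]
h1tipf [ 0.594 -0.124  0.169] [0.4 0.4]
h1tipn [ 0.638 -0.123  0.17 ] [2.7 2.7]
h1c [ 0.598 -0.18   0.161] [1.5 1.5]
h1b [ 0.681 -0.177  0.167] [9.3 9.3]
h2tipf [0.592 0.014 0.165] [3.4 3.4]
h2tipn [0.632 0.015 0.166] [4.2 4.2]
h2c [ 0.594 -0.041  0.162] [1.9 1.9]
h2b [ 0.677 -0.038  0.169] [8.3 8.3]
h3tipf [0.586 0.154 0.179] [2.6 2.6]
h3tipn [0.625 0.155 0.181] [3. 3.]
h3c [0.587 0.101 0.172] [2.2 2.2]
h3b [0.674 0.103 0.179] [5.3 5.3]
fr1 [ 0.318 -0.274  0.044] [3.3 3.3]
fr2 [ 0.478 -0.215  0.033] [8.8 8.8]
lidA [ 0.374 -0.443  0.173] [3.3 3.3]
lidB [ 0.539 -0.39   0.173] [1.7 1.7]
lens [0.428 0.233 0.021] px side [[232.728 166.855]]
rimA [ 0.32  -0.277  0.045]
rimB [ 0.484 -0.227  0.045]
rimD [ 0.361 -0.407  0.045]
rimC [ 0.533 -0.346  0.045]
tb [ 0.396 -0.23   0.079] [ 0.433 -0.213  0.079] [ 0.394 -0.228  0.079] [ 0.433 -0.201  0.079]
weight [ 0.61  -0.     0.035] jar [ 0.353 -0.139  0.05 ] spacer [0.365 0.077 0.012] ins [0.572 0.106 0.045]
[0.287 0.187 0.145] red [0.531 0.348 0.145] gauge [0.368 0.294 0.01 ]
```

Request:
send_rows --pt "87 0 0 -5 0 0 0.139" --pt "87 0 0 -5 0 0 0.139" --pt "87 0 0 -5 0 0 0.139" --pt "87 0 0 -5 0 0 0.139" --pt "87 0 0 -5 0 0 0.139" --pt "87 0 0 -5 0 0 0.139" --pt "87 0 0 -5 0 0 0.139" --pt "87 0 0 -5 0 0 0.139" --pt "87 0 0 -5 0 0 0.139" --grip_force 25

```text
time_s: 1.7
tool_pos: [0.2056, 0.6167, 0.2678]
tool_rot: [180.0, -0.0, 89.6]
force: [-0.6, -0.6, 0.1]
grip_width: 0.087
```

Request:
send_rows --pt "87 -28 23 0 0 0 0" --pt "87 -28 23 0 0 0 0" --pt "87 -28 23 0 0 0 0" --pt "87 -28 23 0 0 0 0" --pt "87 -28 23 0 0 0 0" --pt "87 -28 23 0 0 0 0" --pt "87 -28 23 0 0 0 0" --pt "87 -28 23 0 0 0 0" --pt "87 -28 23 0 0 0 0" --pt "87 -28 23 0 0 0 0" --pt "87 0 0 0 0 0 0"

```text
time_s: 2.8
tool_pos: [0.4394, 0.3304, 0.2682]
tool_rot: [179.8, 0.1, 89.3]
force: [-0.4, -0.6, 0.3]
grip_width: 0.087
```

```bash
cat > w.py <<'E'
from h import *
import sys
np.set_printoptions(precision=4,suppress=True)
K=env.get_calibration('wrist');n=sys.argv[1]
im=shot('wrist',n+'.png',None,1.5)
p,r,o=tool();print(p,r,o['force'],o['grip_width'],o['time_s'])
for q,z in [a.split(':') for a in sys.argv[2:]]:
    for d in env.regions_of('wrist',q):
        l,t,rr,b=d['rect'];m=d['region'].nonzero();print(q,round(float(d['confidence']),2),np.round(d['rect']),'ctr',ray('wrist',(l+rr)/2,(t+b)/2,float(z),K)[:2],'centroid',ray('wrist',m[1].mean(),m[0].mean(),float(z),K)[:2])
E
python3 w.py w1 lens1:0.015 tube1:0.1
```

```text
[0.4371 0.3335 0.268 ] [179.9418  -0.0073  89.5422] [ 0.1034  0.945  -0.397 ] 0.08713589234907107 2.85
lens1 0.91 [233. 205. 270. 238.] ctr [0.4335 0.2353] centroid [0.4295 0.2361]
tube1 0.97 [233. 136. 275. 182.] ctr [0.4385 0.3451] centroid [0.436  0.3475]
tube1 0.86 [246. 277. 266. 292.] ctr [0.4392 0.1827] centroid [0.4388 0.1838]
tube1 0.56 [301. 122. 364. 166.] ctr [0.5266 0.3608] centroid [0.5262 0.3622]
```

View pics/w1.png

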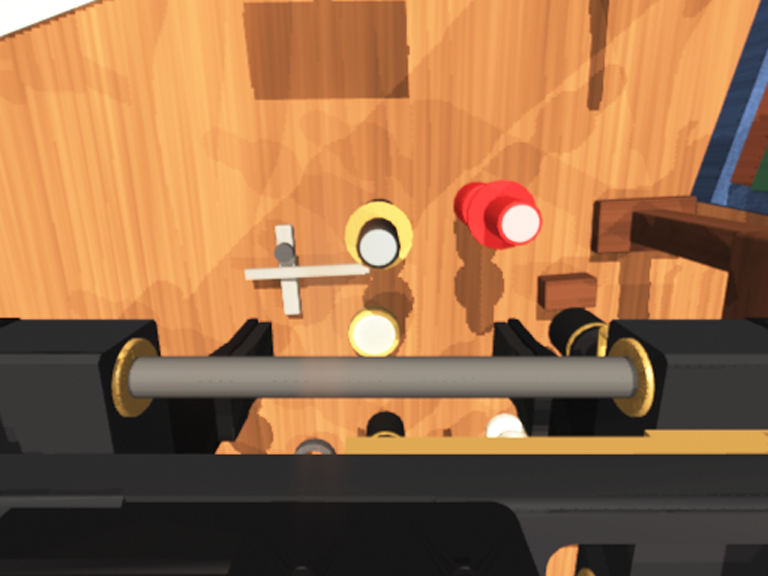

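Tube C (black, head at 378,245) and the lens (374,332) stand between the red look-alike (518,222) and the gauge. I'll refine tube C's position from its head top.

```bash
python3 - <<'E'
from h import *
print(ray('wrist',378/1.5,245/1.5,.145),ray('wrist',378.5/1.5,235/1.5,.101),ray('wrist',374/1.5,333/1.5,.022))
E
```

```text
[0.43115631 0.35485372 0.145     ] [0.43110686 0.35455611 0.101     ] [0.42548765 0.2444285  0.022     ]
```

```bash
cat >> h.py <<'E'
def head(r=45,top=.145,near=None):
    """black tube head tops (light grey discs) in the wrist view -> world"""
    K=env.get_calibration('wrist'); im=env.read_camera('wrist').astype(int)
    m=((im.min(2)>120)&(im.max(2)-im.min(2)<45)).astype(np.uint8)
    n,l,s,c=cv2.connectedComponentsWithStats(m)
    return [(np.round(ray('wrist',*c[i],top,K),4),c[i].round(1),s[i][2:5]) for i in range(1,n) if 150<s[i][4]<3000]
E
python3 - <<'E'
from h import *
print(tool()[:2])
for x in head(): print(x)
E
```

```text
(array([0.43456725, 0.33678953, 0.26766432]), array([-1.79977480e+02, -5.13895571e-02,  8.99056588e+01]))
(array([0.2366, 0.4904, 0.145 ]), array([27.3,  9.8]), array([  82,   31, 1281], dtype=int32))
(array([0.5291, 0.3612, 0.145 ]), array([352. , 156.8]), array([ 23,  23, 430], dtype=int32))
(array([0.4366, 0.3466, 0.145 ]), array([257.5, 171.6]), array([ 24,  24, 471], dtype=int32))
(array([0.3817, 0.3276, 0.145 ]), array([203.1, 190.1]), array([ 82,  36, 764], dtype=int32))
(array([0.4309, 0.2883, 0.145 ]), array([252.1, 226.4]), array([ 27,  23, 506], dtype=int32))
(array([0.526 , 0.2169, 0.145 ]), array([338.6, 286.6]), array([ 22,   9, 163], dtype=int32))
```

Request:
send_rows --pt "87 9 2 10 0 0 0" --pt "87 0 0 25 0 0 0" --pt "87 0 0 25 0 0 0" --pt "87 0 0 25 0 0 0" --pt "87 0 0 25 0 0 0" --pt "87 0 0 25 0 0 0" --pt "87 0 0 20 0 0 0" --pt "87 0 0 6 0 0 0" --pt "87 0 0 0 0 0 0" --pt "87 0 0 0 0 0 0" --pt "87 0 0 0 0 0 0"

```text
time_s: 4.1
tool_pos: [0.4377, 0.3461, 0.1078]
tool_rot: [179.9, -0.1, 89.9]
force: [0.3, -0.5, 0.4]
grip_width: 0.0871
```

Request:
send_rows --pt "20 0 0 0 0 0 0" --pt "20 0 0 0 0 0 0" --pt "20 0 0 0 0 0 0" --pt "20 0 0 0 0 0 0" --pt "20 0 0 0 0 0 0" --pt "20 0 0 0 0 0 0" --pt "20 0 0 0 0 0 0" --pt "20 0 0 0 0 0 0"

```text
time_s: 4.9
tool_pos: [0.4371, 0.3452, 0.1066]
tool_rot: [180.0, -0.0, 89.9]
force: [0.1, -0.8, 0.3]
grip_width: 0.0311
```

Request:
send_rows --pt "20 0 0 -10 0 0 0" --pt "20 0 0 -20 0 0 0" --pt "20 0 0 -25 0 0 0" --pt "20 0 0 -25 0 0 0" --pt "20 0 0 -25 0 0 0" --pt "20 0 0 -25 0 0 0" --pt "20 0 0 -25 0 0 0" --pt "20 0 0 -20 0 0 0" --pt "20 -15 3 0 0 0 0" --pt "20 -25 5 0 0 0 0" --pt "20 -25 5 0 0 0 0" --pt "20 -25 5 0 0 0 0"

```text
time_s: 6.1
tool_pos: [0.4546, 0.2523, 0.2802]
tool_rot: [-179.9, 0.1, 89.8]
force: [1.3, 0.3, -1.6]
grip_width: 0.0294
```

Request:
send_rows --pt "20 -30 7 0 0 0 0" --pt "20 -30 7 0 0 0 0" --pt "20 -30 7 0 0 0 0" --pt "20 -30 7 0 0 0 0" --pt "20 -30 7 0 0 0 0" --pt "20 -30 7 0 0 0 0" --pt "20 -20 3 0 0 0 0" --pt "20 0 0 0 0 0 0" --pt "20 0 0 0 0 0 0" --pt "20 0 0 0 0 0 0" --pt "20 0 0 0 0 0 0" --pt "20 0 0 0 0 0 0"

```text
time_s: 7.3
tool_pos: [0.4993, 0.0559, 0.2814]
tool_rot: [-180.0, 0.0, 90.0]
force: [-0.6, -0.3, -2.0]
grip_width: 0.0293
```

```bash
python3 w.py w2 lens1:0.015
```

```text
[0.4994 0.0558 0.2814] [-179.9909    0.0058   89.9649] [ 1.0039  0.0583 -2.3346] 0.02967470910751613 7.35
lens1 0.81 [182.   1. 227.  47.] ctr [0.4328 0.2344] centroid [0.4303 0.2349]
```

View pics/w2.png

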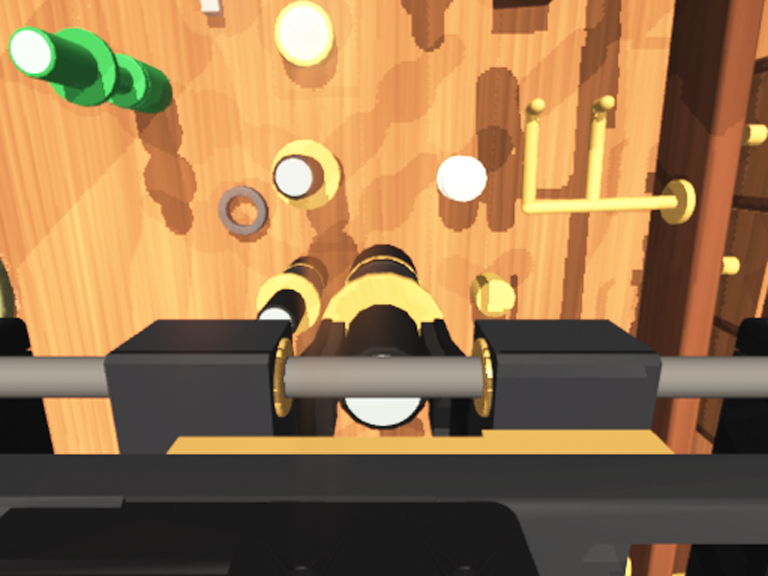

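Hook 3 shows clearly: prong tips at (536,105) and (604,103), cross bar at row 205. The tube is held upright, and the heads of tubes B (294,177) and A (275,317) are visible too.

```bash
python3 - <<'E'
from h import *
np.set_printoptions(precision=4,suppress=True)
for z in(.165,.172,.18):
  f=lambda u,v,z=z:ray('wrist',u/1.5,v/1.5,z)[:2]
  print(z,'cb',f(529,205,z-.004),f(597,205,z-.004),'prong',f(532,130,z-.004),f(600,130,z-.004),'tips',f(537,105,z+.008),f(605,103,z+.008))
print(head())
E
```

```text
0.165 cb [0.5923 0.0996] [0.6355 0.0995] prong [0.5903 0.1449] [0.6318 0.1448] tips [0.5882 0.1578] [0.6272 0.1588]
0.172 cb [0.5899 0.1002] [0.6322 0.1002] prong [0.5881 0.1444] [0.6285 0.1444] tips [0.5859 0.1569] [0.6239 0.1579]
0.18 cb [0.5873 0.1009] [0.6283 0.1009] prong [0.5855 0.1439] [0.6248 0.1438] tips [0.5832 0.156 ] [0.6201 0.1569]
[(array([0.4503, 0.2031, 0.145 ]), array([201.8,  21.4]), array([ 33,  36, 913], dtype=int32)), (array([0.2809, 0.193 , 0.145 ]), array([19.6, 33.9]), array([ 26,  29, 577], dtype=int32)), (array([0.5508, 0.1165, 0.145 ]), array([307.2, 118. ]), array([ 33,  31, 783], dtype=int32)), (array([0.4396, 0.1174, 0.145 ]), array([195. , 117.2]), array([ 25,  26, 495], dtype=int32)), (array([0.4103, 0.0925, 0.145 ]), array([167.5, 142.5]), array([ 22,  31, 199], dtype=int32)), (array([ 0.2526, -0.0262,  0.145 ]), array([ 34.5, 249.6]), array([  71,   20, 1399], dtype=int32)), (array([ 0.4994, -0.0267,  0.145 ]), array([255.5, 249.7]), array([ 133,   20, 2574], dtype=int32)), (array([ 0.7455, -0.0275,  0.145 ]), array([475.8, 250. ]), array([  72,   20, 1360], dtype=int32)), (array([ 0.4984, -0.0552,  0.145 ]), array([254.6, 272.5]), array([ 50,  19, 727], dtype=int32))]
```

Request:
send_rows --pt "20 22 0 0 0 0 0" --pt "20 25 0 0 0 0 0" --pt "20 25 0 10 0 0 0" --pt "20 25 0 10 0 0 0" --pt "20 25 5 15 0 0 0" --pt "20 0 15 15 0 0 0" --pt "20 0 20 17 0 0 0" --pt "20 0 20 10 0 0 0" --pt "20 0 20 0 0 0 0" --pt "20 0 16 0 0 0 0" --pt "20 0 10 0 0 0 0" --pt "20 0 0 0 0 0 0"

```text
time_s: 8.65
tool_pos: [0.6065, 0.1767, 0.2042]
tool_rot: [180.0, 0.1, 89.9]
force: [-0.3, -0.7, -1.9]
grip_width: 0.0291
```

Request:
send_rows --pt "20 0 0 0 0 0 0" --pt "20 0 0 0 0 0 0" --pt "20 0 0 0 0 0 0"

```text
time_s: 8.95
tool_pos: [0.6051, 0.1771, 0.2048]
tool_rot: [-180.0, -0.0, 89.9]
force: [-0.4, 0.2, -2.3]
grip_width: 0.0295
```

```bash
python3 w.py w3
```

```text
[0.6053 0.1771 0.2049] [179.9929  -0.0377  89.9165] [-0.3453 -0.725  -1.9324] 0.029493521438978224 9.0
```

View pics/w3.png

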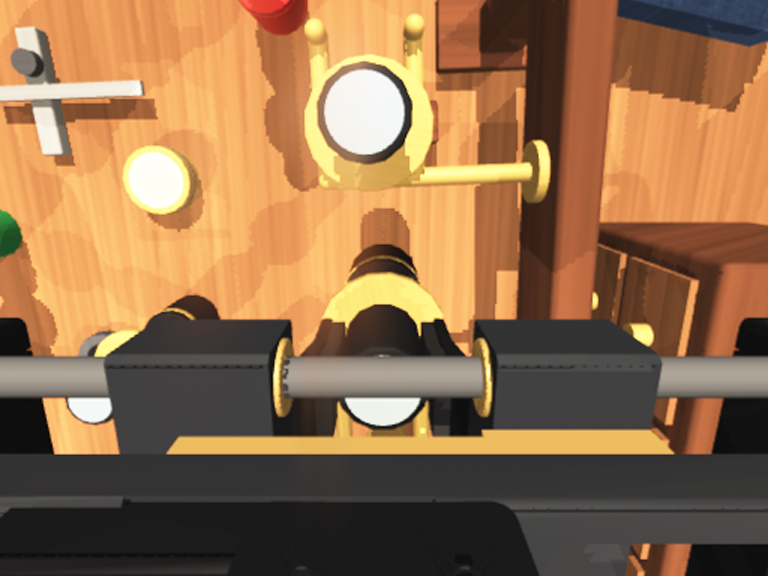

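Tube C lines up with hook 3's prongs (visible at 345,430 and 420,430 either side of the tube at 382). Next I slide it in and lower it.

Request:
send_rows --pt "20 -8 0 0 0 0 0" --pt "20 -12 1 0 0 0 0" --pt "20 -12 0 0 0 0 0" --pt "20 -12 1 0 0 0 0" --pt "20 -10 0 0 0 0 0" --pt "20 0 0 0 0 0 0" --pt "20 0 0 0 0 0 0" --pt "20 0 0 5 0 0 0" --pt "20 0 0 5 0 0 0" --pt "20 0 0 2 0 0 0" --pt "20 0 0 0 0 0 0"

```text
time_s: 10.1
tool_pos: [0.6072, 0.1233, 0.1918]
tool_rot: [-179.9, 0.0, 89.9]
force: [0.2, -0.7, -1.2]
grip_width: 0.0297
```

Request:
send_rows --pt "20 0 0 2 0 0 0" --pt "20 0 0 1 0 0 0" --pt "20 0 0 0 0 0 0"

```text
time_s: 10.4
tool_pos: [0.6078, 0.1232, 0.1912]
tool_rot: [180.0, -0.1, 89.9]
force: [-2.9, -0.1, 4.2]
grip_width: 0.0292
```

Request:
send_rows --pt "20 0 0 2 0 0 0" --pt "20 0 0 1 0 0 0" --pt "20 0 0 0 0 0 0"

```text
time_s: 10.7
tool_pos: [0.6079, 0.1232, 0.191]
tool_rot: [179.9, -0.1, 89.9]
force: [-8.1, -0.8, 18.2]
grip_width: 0.0297
```

```bash
python3 - <<'E'
from h import *
p=tool()[0]; print(p)
# pose-shift: camera moved with the tool (same orientation)
for v in(272,274,276): print(ray('wrist',382/1.5,v/1.5,p[2]-.0056)-p)
s=shot('side','e.png',(230,95,350,215),4)
E
```

```text
[0.60785262 0.12321202 0.19101272]
[-0.00065172  0.02839526 -0.0056    ]
[-0.00065376  0.02758488 -0.0056    ]
[-0.00065581  0.02677259 -0.0056    ]
```

View pics/e.png

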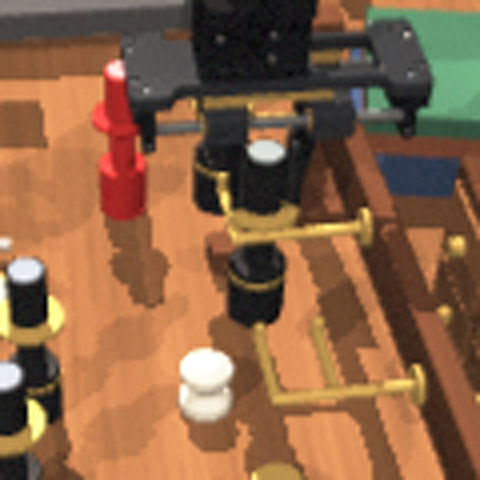

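Request:
send_rows --pt "20 0 0 -6 0 0 0" --pt "20 0 0 -5 0 0 0" --pt "20 0 0 0 0 0 0" --pt "20 -4 0 0 0 0 0" --pt "20 0 0 0 0 0 0" --pt "20 0 0 0 0 0 0" --pt "20 0 0 3 0 0 0" --pt "20 0 0 3 0 0 0" --pt "20 0 0 2 0 0 0" --pt "20 0 0 2 0 0 0" --pt "20 0 0 0 0 0 0" --pt "20 0 0 0 0 0 0"

```text
time_s: 11.95
tool_pos: [0.6077, 0.119, 0.1911]
tool_rot: [179.9, -0.1, 89.9]
force: [-6.1, -1.3, 14.0]
grip_width: 0.0299
```

```bash
python3 - <<'E'
from h import *
for z in(.168,.1755): print(z,(proj('side',[[.5888,.1003,z],[.672,.103,z]])-[230,95])*4)
for z in (.1795,.1755,.172): print('tip',(proj('side',[[.5865,.157,z+.008]])-[230,95])*4, 'collar low edge',(proj('side',[[.6077,.121-.026,z],[.6077,.121,z+.05]])-[230,95])*4)
E
```

```text
0.168 [[235.73580294 242.35752885]
 [354.24129602 232.30422889]]
0.1755 [[236.29558464 233.9676106 ]
 [355.46524989 223.90801964]]
tip [[222.4294102  169.64169294]] collar low edge [[265.24265492 232.70027027]
 [264.05994151 150.02628693]]
tip [[222.17988563 174.17601209]] collar low edge [[264.8537763  237.2174192 ]
 [263.66725647 154.88551182]]
tip [[221.96274368 178.12187972]] collar low edge [[264.51543637 241.14751912]
 [263.32564207 159.11277035]]
```

Request:
send_rows --pt "20 0 0 -2 0 0 0" --pt "20 0 0 -1 0 0 0" --pt "20 0 0 0 0 0 0" --pt "50 0 0 0 0 0 0" --pt "50 0 0 0 0 0 0" --pt "60 0 0 0 0 0 0" --pt "60 0 0 0 0 0 0" --pt "60 0 0 -15 0 0 0" --pt "60 0 0 -25 0 0 0" --pt "60 0 0 -25 0 0 0" --pt "60 0 0 -10 0 0 0" --pt "60 0 0 0 0 0 0"

```text
time_s: 13.15
tool_pos: [0.6087, 0.1189, 0.2679]
tool_rot: [179.8, -0.1, 89.9]
force: [-0.2, -0.1, 0.0]
grip_width: 0.06
```

Request:
send_rows --pt "60 -10 -15 0 0 0 0" --pt "60 -20 -25 0 0 0 0" --pt "60 -20 -30 0 0 0 0" --pt "70 -20 -30 0 0 0 0" --pt "80 -20 -30 0 0 0 0" --pt "87 -10 -25 0 0 0 0" --pt "87 0 -13 0 0 0 0" --pt "87 0 0 0 0 0 0" --pt "87 0 0 0 0 0 0" --pt "87 0 0 0 0 0 0"

```text
time_s: 14.15
tool_pos: [0.4399, 0.0194, 0.2651]
tool_rot: [-180.0, 0.0, 89.9]
force: [0.5, 0.3, -0.4]
grip_width: 0.0867
```

```bash
python3 w.py w4 lens1:0.015 tube1:0.1; python3 -c "
from h import *
for h in head(): print(h)"
```

```text
[0.4399 0.0194 0.2652] [-179.972     0.0512   89.8993] [-0.0622  0.0988 -0.0391] 0.08690219963870531 14.2
lens1 0.71 [229.   1. 269.  14.] ctr [0.4327 0.2117] centroid [0.4299 0.2146]
tube1 0.95 [217. 150. 262. 202.] ctr [0.4217 0.0149] centroid [0.4214 0.0157]
tube1 0.94 [390.  33. 512. 102.] ctr [0.6438 0.1305] centroid [0.6505 0.1292]
tube1 0.92 [ 58.   0. 150.  44.] ctr [0.2878 0.1738] centroid [0.2964 0.1771]
tube1 0.87 [231.  56. 279. 104.] ctr [0.4394 0.1183] centroid [0.4398 0.1176]
(array([0.6662, 0.1312, 0.145 ]), array([508.6,  59.3]), array([  7,  31, 161], dtype=int32))
(array([0.4399, 0.1175, 0.145 ]), array([255.4,  76.4]), array([ 27,  29, 613], dtype=int32))
(array([0.5327, 0.1063, 0.145 ]), array([356.7,  89. ]), array([ 39,  33, 966], dtype=int32))
(array([0.4213, 0.0142, 0.145 ]), array([236.9, 186.5]), array([ 25,  24, 465], dtype=int32))
```

View pics/w4.png

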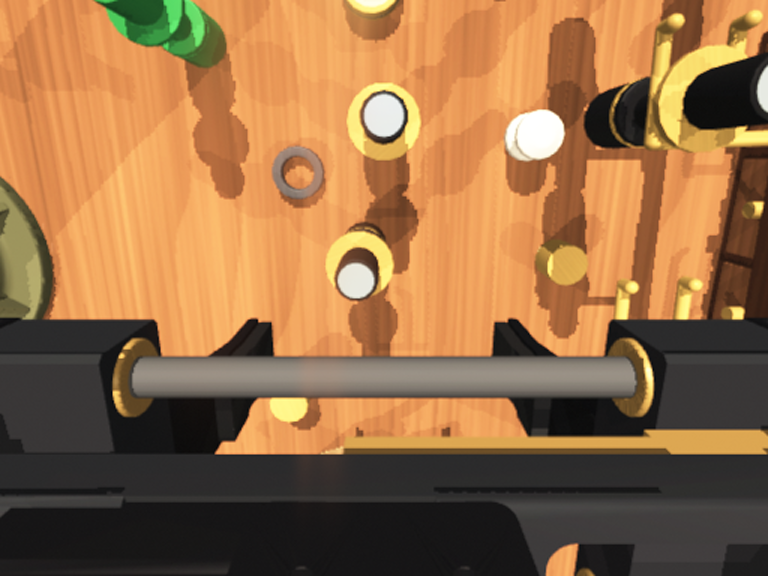

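Tube C hangs behind the lips of hook 3 (head at 760,85). Tube A's head is at (357,281) and tube B's at (384,117). Tube A is next.

Request:
send_rows --pt "87 -5 -18 7 0 0 0" --pt "87 0 0 25 0 0 0" --pt "87 0 0 25 0 0 0" --pt "87 0 0 25 0 0 0" --pt "87 0 0 25 0 0 0" --pt "87 0 0 25 0 0 0" --pt "87 0 0 20 0 0 0" --pt "87 0 0 5 0 0 0" --pt "87 0 0 0 0 0 0" --pt "87 0 0 0 0 0 0" --pt "87 0 0 0 0 0 0"

```text
time_s: 15.45
tool_pos: [0.4224, 0.0144, 0.1097]
tool_rot: [179.9, -0.0, 89.9]
force: [-0.0, -0.8, 0.2]
grip_width: 0.0869
```

Request:
send_rows --pt "87 0 0 2 0 0 0" --pt "20 0 0 0 0 0 0" --pt "20 0 0 0 0 0 0" --pt "20 0 0 0 0 0 0" --pt "20 0 0 0 0 0 0" --pt "20 0 0 0 0 0 0" --pt "20 0 0 0 0 0 0" --pt "20 0 0 0 0 0 0" --pt "20 0 0 0 0 0 0"

```text
time_s: 16.35
tool_pos: [0.4214, 0.0142, 0.1065]
tool_rot: [180.0, -0.0, 89.9]
force: [0.0, -0.6, 0.5]
grip_width: 0.0309
```

Request:
send_rows --pt "20 0 0 -10 0 0 0" --pt "20 0 0 -20 0 0 0" --pt "20 0 0 -25 0 0 0" --pt "20 0 0 -25 0 0 0" --pt "20 0 0 -25 0 0 0" --pt "20 0 0 -25 0 0 0" --pt "20 0 0 -25 0 0 0" --pt "20 0 0 -19 0 0 0" --pt "20 -15 5 0 0 0 0" --pt "20 -20 10 0 0 0 0" --pt "20 -25 10 0 0 0 0" --pt "20 -25 10 0 0 0 0"

```text
time_s: 17.55
tool_pos: [0.4563, -0.0717, 0.2811]
tool_rot: [180.0, -0.0, 89.9]
force: [0.3, -0.9, -2.1]
grip_width: 0.0296
```

Request:
send_rows --pt "20 -30 10 0 0 0 0" --pt "20 -30 10 0 0 0 0" --pt "20 -30 10 0 0 0 0" --pt "20 -20 0 0 0 0 0" --pt "20 -10 0 0 0 0 0" --pt "20 0 0 0 0 0 0" --pt "20 0 0 0 0 0 0" --pt "20 0 0 0 0 0 0" --pt "20 0 0 0 0 0 0" --pt "20 0 0 0 0 0 0"

```text
time_s: 18.55
tool_pos: [0.4861, -0.1901, 0.2806]
tool_rot: [180.0, -0.0, 90.0]
force: [1.0, -0.7, -1.7]
grip_width: 0.0293
```

```bash
python3 w.py w5 lens1:0.015
```

```text
[ 0.4861 -0.1903  0.2806] [179.9896  -0.0231  89.9462] [-0.3063  0.9889 -1.7607] 0.029211976756789597 18.6
```

View pics/w5.png

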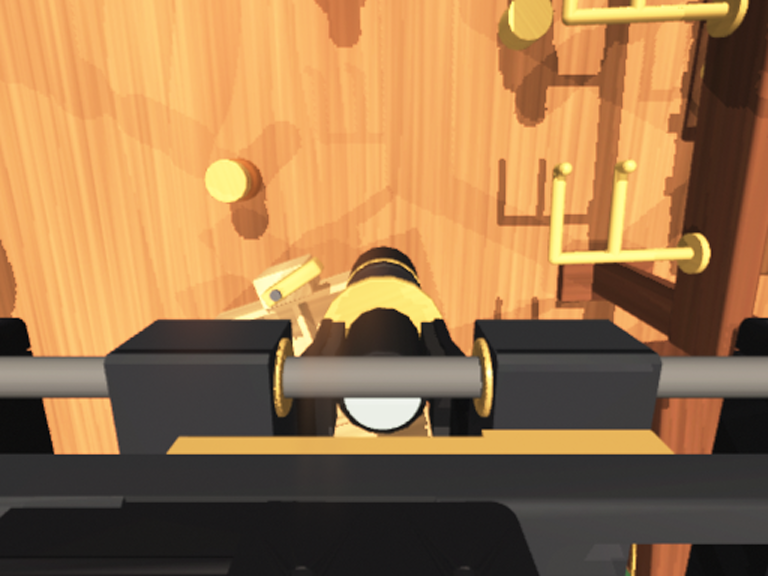

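Hook 1: cross bar corner (556,257), tips (562,170) and (627,166). Turnbutton pivot at (277,296), long end at (318,262). The jar is at (228,180), and no second lens shows.

```bash
python3 - <<'E'
from h import *
np.set_printoptions(precision=4,suppress=True)
f=lambda u,v,z:ray('wrist',u/1.5,v/1.5,z)[:2]
for z in(.16,.166,.172):
  c1,c2,t1,t2=f(556,257,z-.004),f(617,253,z-.004),f(562,170,z+.006),f(627,166,z+.006)
  print(z,c1,c2,t1,t2,np.linalg.norm(t1-t2),np.linalg.norm(c1-t1))
for z in (.155,.162): print('h2cb',f(570,14,z),f(640,11,z))
print('tb',f(277,296,.079),f(312,265,.079),f(298,280,.079))
E
```

```text
0.16 [ 0.6011 -0.1812] [ 0.6414 -0.1785] [ 0.5954 -0.1248] [ 0.6348 -0.1225] 0.03946442621924397 0.05663322116506808
0.166 [ 0.5987 -0.1799] [ 0.6381 -0.1773] [ 0.5931 -0.1247] [ 0.6316 -0.1225] 0.03861016358349579 0.05546129650254626
0.172 [ 0.5963 -0.1786] [ 0.6349 -0.1761] [ 0.5907 -0.1246] [ 0.6284 -0.1224] 0.03775590094774762 0.05428949871971673
h2cb [ 0.5955 -0.0365] [ 0.6362 -0.035 ]
h2cb [ 0.5928 -0.0385] [ 0.6325 -0.0371]
tb [ 0.3945 -0.2312] [ 0.4259 -0.2038] [ 0.4134 -0.217 ]
```

Request:
send_rows --pt "20 15 0 0 0 0 0" --pt "20 20 0 0 0 0 0" --pt "20 20 0 10 0 0 0" --pt "20 20 0 15 0 0 0" --pt "20 13 5 20 0 0 0" --pt "20 0 15 20 0 0 0" --pt "20 0 20 15 0 0 0" --pt "20 0 25 0 0 0 0" --pt "20 0 25 0 0 0 0" --pt "20 0 23 0 0 0 0" --pt "20 0 15 0 0 0 0" --pt "20 0 0 0 0 0 0"

```text
time_s: 19.85
tool_pos: [0.6157, -0.1024, 0.1998]
tool_rot: [-180.0, 0.1, 90.0]
force: [-0.7, -0.5, -1.8]
grip_width: 0.0291
```

Request:
send_rows --pt "20 0 0 0 0 0 0" --pt "20 0 0 0 0 0 0" --pt "20 -8 0 0 0 0 0" --pt "20 -12 1 0 0 0 0" --pt "20 -12 0 0 0 0 0" --pt "20 -12 1 0 0 0 0" --pt "20 -12 0 0 0 0 0" --pt "20 0 0 0 0 0 0" --pt "20 0 0 0 0 0 0" --pt "20 0 0 0 0 0 0"

```text
time_s: 20.85
tool_pos: [0.6162, -0.1583, 0.2004]
tool_rot: [-180.0, -0.0, 89.9]
force: [1.0, -0.2, -1.8]
grip_width: 0.0297
```

Request:
send_rows --pt "20 0 0 4 0 0 0" --pt "20 0 0 4 0 0 0" --pt "20 0 0 3 0 0 0" --pt "20 0 0 2 0 0 0" --pt "20 0 0 0 0 0 0" --pt "20 0 0 0 0 0 0"

```text
time_s: 21.45
tool_pos: [0.6161, -0.1592, 0.1876]
tool_rot: [180.0, -0.0, 89.9]
force: [-0.5, -0.2, -2.9]
grip_width: 0.0295
```

Request:
send_rows --pt "20 0 0 3 0 0 0" --pt "20 0 0 2 0 0 0" --pt "20 0 0 0 0 0 0" --pt "20 0 0 0 0 0 0"

```text
time_s: 21.85
tool_pos: [0.616, -0.1592, 0.1825]
tool_rot: [-180.0, -0.0, 89.9]
force: [0.9, -0.9, -1.9]
grip_width: 0.0295
```

Request:
send_rows --pt "20 0 0 2 0 0 0" --pt "20 0 0 2 0 0 0" --pt "20 0 0 0 0 0 0" --pt "20 0 0 0 0 0 0"

```text
time_s: 22.25
tool_pos: [0.616, -0.1592, 0.1785]
tool_rot: [-180.0, -0.0, 89.9]
force: [-0.4, -0.2, -2.1]
grip_width: 0.0296
```

Request:
send_rows --pt "20 0 0 2 0 0 0" --pt "20 0 0 1 0 0 0" --pt "20 0 0 0 0 0 0" --pt "20 0 0 0 0 0 0"

```text
time_s: 22.65
tool_pos: [0.6162, -0.1592, 0.1781]
tool_rot: [179.9, -0.1, 89.9]
force: [-4.0, 1.1, 9.5]
grip_width: 0.0294
```

Request:
send_rows --pt "20 0 0 2 0 0 0" --pt "20 0 0 1 0 0 0" --pt "20 0 0 0 0 0 0" --pt "20 0 0 0 0 0 0"

```text
time_s: 23.05
tool_pos: [0.6163, -0.1592, 0.1779]
tool_rot: [179.9, -0.1, 89.9]
force: [-8.9, 3.9, 24.0]
grip_width: 0.0295
```

Request:
send_rows --pt "20 0 0 -3 0 0 0" --pt "20 0 0 -2 0 0 0" --pt "20 0 0 0 0 0 0" --pt "50 0 0 0 0 0 0" --pt "50 0 0 0 0 0 0" --pt "60 0 0 0 0 0 0" --pt "60 0 0 0 0 0 0" --pt "60 0 0 -15 0 0 0" --pt "60 0 0 -25 0 0 0" --pt "60 0 0 -25 0 0 0" --pt "60 0 0 -25 0 0 0" --pt "60 0 0 -5 0 0 0"

```text
time_s: 24.25
tool_pos: [0.6176, -0.1601, 0.277]
tool_rot: [179.6, 0.1, 89.9]
force: [0.4, -0.8, 0.7]
grip_width: 0.06
```

Request:
send_rows --pt "60 10 -10 0 0 0 0" --pt "60 25 -15 0 0 0 0" --pt "60 30 -20 0 0 0 0" --pt "60 30 -20 0 0 0 0" --pt "60 30 -20 0 0 0 0" --pt "70 30 -20 0 0 0 0" --pt "80 30 -20 0 0 0 0" --pt "87 30 -20 0 0 0 0" --pt "87 25 -20 0 0 0 0" --pt "87 20 -11 0 0 0 0" --pt "87 7 0 0 0 0 0" --pt "87 0 0 0 0 0 0"

```text
time_s: 25.45
tool_pos: [0.4408, 0.1085, 0.2725]
tool_rot: [180.0, 0.0, 90.0]
force: [-0.1, 0.2, 0.5]
grip_width: 0.0866
```

Request:
send_rows --pt "87 0 0 0 0 0 0" --pt "87 0 0 0 0 0 0" --pt "87 0 0 0 0 0 0"

```text
time_s: 25.75
tool_pos: [0.4411, 0.1071, 0.2725]
tool_rot: [-180.0, 0.0, 89.8]
force: [0.5, 0.1, -0.1]
grip_width: 0.0867
```

```bash
python3 w.py w6 lens1:0.015 tube1:0.1; python3 -c "
from h import *
for h in head(): print(h)"
```

```text
[0.441  0.1073 0.2725] [-179.9957    0.0127   89.7833] [-0.2907  0.6962 -0.4495] 0.08694941145603093 25.8
lens1 0.92 [228.  44. 268.  87.] ctr [0.4316 0.2327] centroid [0.4298 0.2347]
tube1 0.85 [ 69.  74. 158. 121.] ctr [0.2863 0.1898] centroid [0.2859 0.1923]
tube1 0.83 [232. 137. 274. 185.] ctr [0.4384 0.1188] centroid [0.4393 0.1186]
tube1 0.82 [382. 140. 501. 206.] ctr [0.6579 0.1037] centroid [0.6598 0.1026]
tube1 0.46 [366. 362. 386. 384.] ctr [ 0.6113 -0.1859] centroid [ 0.6131 -0.1838]
tube1 0.27 [420.   9. 510.  34.] ctr [0.6573 0.2627] centroid [0.6632 0.2592]
(array([0.3882, 0.2623, 0.145 ]), array([195.3,   9.6]), array([ 93,  15, 806], dtype=int32))
(array([0.377 , 0.2436, 0.145 ]), array([184.,  33.]), array([ 15,  33, 375], dtype=int32))
(array([0.4333, 0.2179, 0.145 ]), array([246.9,  63.4]), array([ 31,  34, 824], dtype=int32))
(array([0.2812, 0.1927, 0.145 ]), array([85.9, 92.7]), array([ 25,  26, 513], dtype=int32))
(array([0.5332, 0.1319, 0.145 ]), array([348.3, 155.8]), array([ 35,  31, 829], dtype=int32))
(array([0.4399, 0.1172, 0.145 ]), array([254.5, 170.7]), array([ 24,  24, 459], dtype=int32))
(array([0.6765, 0.0969, 0.145 ]), array([485.5, 189.3]), array([ 34,  33, 874], dtype=int32))
```

Request:
send_rows --pt "87 10 -1 10 0 0 0" --pt "87 0 0 25 0 0 0" --pt "87 0 0 25 0 0 0" --pt "87 0 0 25 0 0 0" --pt "87 0 0 25 0 0 0" --pt "87 0 0 25 0 0 0" --pt "87 0 0 20 0 0 0" --pt "87 0 0 11 0 0 0" --pt "87 0 0 0 0 0 0" --pt "87 0 0 0 0 0 0" --pt "87 0 0 0 0 0 0"

```text
time_s: 27.05
tool_pos: [0.4405, 0.1187, 0.1076]
tool_rot: [179.9, -0.1, 89.9]
force: [-0.5, 0.1, 0.5]
grip_width: 0.087
```

Request:
send_rows --pt "87 0 0 0 0 0 0" --pt "20 0 0 0 0 0 0" --pt "20 0 0 0 0 0 0" --pt "20 0 0 0 0 0 0" --pt "20 0 0 0 0 0 0" --pt "20 0 0 0 0 0 0" --pt "20 0 0 0 0 0 0" --pt "20 0 0 0 0 0 0" --pt "20 0 0 0 0 0 0"

```text
time_s: 27.95
tool_pos: [0.4397, 0.1182, 0.1066]
tool_rot: [180.0, -0.0, 89.9]
force: [-0.3, 0.6, 0.6]
grip_width: 0.0307
```

Request:
send_rows --pt "20 0 0 -10 0 0 0" --pt "20 0 0 -20 0 0 0" --pt "20 0 0 -25 0 0 0" --pt "20 -8 0 -20 0 0 0" --pt "20 -18 0 -16 0 0 0" --pt "20 -20 5 0 0 0 0" --pt "20 -20 15 0 0 0 0" --pt "20 -13 20 0 0 0 0" --pt "20 0 25 0 0 0 0" --pt "20 0 20 0 0 0 0" --pt "20 0 0 0 0 0 0" --pt "20 0 0 0 0 0 0"

```text
time_s: 29.15
tool_pos: [0.5239, 0.0388, 0.1973]
tool_rot: [-179.9, 0.1, 89.9]
force: [-0.4, -0.1, -3.2]
grip_width: 0.0295
```

Request:
send_rows --pt "20 0 20 0 0 0 0" --pt "20 0 25 0 0 0 0" --pt "20 0 25 0 0 0 0" --pt "20 0 16 0 0 0 0" --pt "20 0 0 0 0 0 0" --pt "20 0 0 0 0 0 0" --pt "20 -8 0 0 0 0 0" --pt "20 -12 1 0 0 0 0" --pt "20 -12 0 0 0 0 0" --pt "20 -12 1 0 0 0 0" --pt "20 -13 0 0 0 0 0" --pt "20 0 0 0 0 0 0"

```text
time_s: 30.35
tool_pos: [0.6121, -0.022, 0.1978]
tool_rot: [180.0, 0.1, 89.6]
force: [-1.5, -0.7, -3.1]
grip_width: 0.0294
```

Request:
send_rows --pt "20 0 0 0 0 0 0" --pt "20 0 0 4 0 0 0" --pt "20 0 0 4 0 0 0" --pt "20 0 0 4 0 0 0" --pt "20 0 0 3 0 0 0" --pt "20 0 0 0 0 0 0" --pt "20 0 0 0 0 0 0"

```text
time_s: 31.05
tool_pos: [0.6123, -0.0181, 0.1825]
tool_rot: [-180.0, 0.0, 89.9]
force: [-0.1, -0.1, -1.8]
grip_width: 0.0293
```

Request:
send_rows --pt "20 0 0 2 0 0 0" --pt "20 0 0 2 0 0 0" --pt "20 0 0 0 0 0 0" --pt "20 0 0 0 0 0 0"

```text
time_s: 31.45
tool_pos: [0.6123, -0.0182, 0.1785]
tool_rot: [-180.0, -0.0, 89.9]
force: [0.0, 0.3, -3.4]
grip_width: 0.0295
```

Request:
send_rows --pt "20 0 0 2 0 0 0" --pt "20 0 0 2 0 0 0" --pt "20 0 0 0 0 0 0" --pt "20 0 0 0 0 0 0"

```text
time_s: 31.85
tool_pos: [0.6126, -0.0182, 0.178]
tool_rot: [179.9, -0.1, 89.9]
force: [-5.7, 0.7, 14.9]
grip_width: 0.0295
```

Request:
send_rows --pt "20 0 0 2 0 0 0" --pt "20 0 0 1 0 0 0" --pt "20 0 0 0 0 0 0" --pt "20 0 0 0 0 0 0"

```text
time_s: 32.25
tool_pos: [0.6127, -0.0181, 0.1778]
tool_rot: [179.9, -0.2, 89.9]
force: [-11.7, 1.6, 28.5]
grip_width: 0.0295
```

Request:
send_rows --pt "20 0 0 -3 0 0 0" --pt "20 0 0 -2 0 0 0" --pt "20 0 0 0 0 0 0" --pt "50 0 0 0 0 0 0" --pt "50 0 0 0 0 0 0" --pt "60 0 0 0 0 0 0" --pt "60 0 0 0 0 0 0" --pt "60 0 0 -15 0 0 0" --pt "60 0 0 -25 0 0 0" --pt "60 0 0 -25 0 0 0" --pt "60 0 0 -25 0 0 0" --pt "60 0 0 -5 0 0 0"

```text
time_s: 33.45
tool_pos: [0.6141, -0.0187, 0.2759]
tool_rot: [179.6, -0.0, 89.9]
force: [-0.4, -0.3, 0.5]
grip_width: 0.0601
```

Request:
send_rows --pt "60 10 -15 0 0 0 0" --pt "60 25 -25 0 0 0 0" --pt "60 30 -30 0 0 0 0" --pt "60 30 -30 0 0 0 0" --pt "60 30 -30 0 0 0 0" --pt "70 30 -30 0 0 0 0" --pt "80 30 -22 0 0 0 0" --pt "87 20 0 0 0 0 0" --pt "87 0 0 0 0 0 0" --pt "87 0 0 0 0 0 0" --pt "87 0 0 0 0 0 0" --pt "87 0 0 0 0 0 0"

```text
time_s: 34.65
tool_pos: [0.4316, 0.1857, 0.2715]
tool_rot: [-180.0, 0.0, 89.7]
force: [0.0, -0.7, 0.4]
grip_width: 0.0867
```

```bash
python3 w.py w7 lens1:0.015; python3 -c "
from h import *
shot('side','f.png',(220,95,350,305),2.8)
print(tool()[:2]); h=head(top=.022)
for x in h: print(x)"
```

```text
[0.4314 0.1859 0.2715] [-179.9976    0.0146   89.7391] [-0.5933 -0.2338  0.067 ] 0.08713908057694607 34.7
lens1 0.68 [236. 107. 278. 143.] ctr [0.4347 0.2336] centroid [0.4293 0.2351]
(array([0.43113255, 0.18643287, 0.2715292 ]), array([-1.79997851e+02,  4.35323418e-03,  8.97954872e+01]))
(array([0.3663, 0.2993, 0.022 ]), array([205.8,  75.4]), array([ 88,  13, 627], dtype=int32))
(array([0.7604, 0.2667, 0.022 ]), array([499.4,  99.8]), array([ 27,  37, 840], dtype=int32))
(array([0.3497, 0.2726, 0.022 ]), array([194.4,  96.6]), array([ 13,  29, 289], dtype=int32))
(array([0.43  , 0.2356, 0.022 ]), array([254.3, 124.5]), array([ 30,  30, 717], dtype=int32))
(array([0.2174, 0.1655, 0.022 ]), array([106.6, 174.9]), array([ 24,  23, 424], dtype=int32))
(array([0.5732, 0.1147, 0.022 ]), array([351.5, 207.4]), array([ 34,  33, 702], dtype=int32))
```

View pics/f.png

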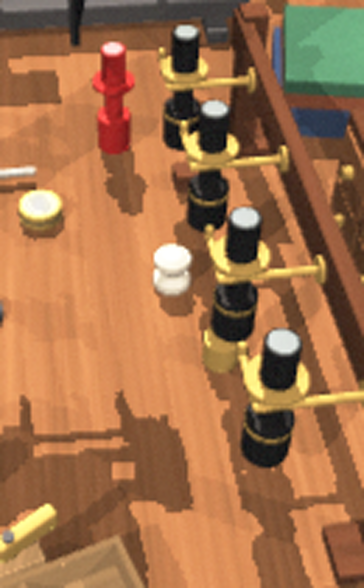

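All four tubes hang upright behind their lips. The lens lies at (.430,.2355), and I'll grasp it now.

Request:
send_rows --pt "87 20 -1 10 0 0 0" --pt "87 20 0 20 0 0 0" --pt "87 9 0 25 0 0 0" --pt "87 0 0 30 0 0 0" --pt "87 0 0 35 0 0 0" --pt "87 0 0 35 0 0 0" --pt "87 0 0 30 0 0 0" --pt "87 0 0 30 0 0 0" --pt "87 0 0 25 0 0 0" --pt "87 0 0 15 0 0 0" --pt "87 0 0 0 0 0 0" --pt "87 0 0 0 0 0 0"

```text
time_s: 36.05
tool_pos: [0.4296, 0.2368, 0.0163]
tool_rot: [-180.0, 0.0, 89.9]
force: [0.1, 0.3, -0.1]
grip_width: 0.0871
```

```bash
python3 - <<'E'
from h import *
print(tool()[0],proj('wrist',[tool()[0]]))
K=env.get_calibration('wrist');im=env.read_camera('wrist')
for d in env.regions_of('wrist','lens1'):
    l,t,r,b=d['rect'];m=d['region'].nonzero();print(d['confidence'],d['rect'],ray('wrist',(l+r)/2,(t+b)/2,.015,K),ray('wrist',m[1].mean(),m[0].mean(),.02,K))
E
```

```text
[0.42960329 0.23675239 0.01631769] [[255.85605896 229.83126166]]
0.64 [212.3, 185.7, 303.8, 275.3] [0.43092505 0.23575249 0.015     ] [0.42980926 0.24493827 0.02      ]
```

Position holds. Go down 6 mm more and grip.

Request:
send_rows --pt "87 -1 0 6 0 0 0" --pt "87 0 0 0 0 0 0" --pt "87 0 0 0 0 0 0" --pt "45 0 0 0 0 0 0" --pt "45 0 0 0 0 0 0" --pt "45 0 0 0 0 0 0" --pt "45 0 0 0 0 0 0" --pt "45 0 0 0 0 0 0" --pt "45 0 0 0 0 0 0"

```text
time_s: 37.05
tool_pos: [0.43, 0.2353, 0.0106]
tool_rot: [180.0, -0.0, 89.9]
force: [0.4, 0.5, -0.9]
grip_width: 0.0508
```

Request:
send_rows --pt "45 0 0 -10 0 0 0" --pt "45 0 0 -20 0 0 0" --pt "45 0 0 -25 0 0 0" --pt "45 0 0 -30 0 0 0" --pt "45 0 0 -30 0 0 0" --pt "45 0 0 -30 0 0 0" --pt "45 0 0 -25 0 0 0" --pt "45 -20 0 -10 0 0 0" --pt "45 -30 0 0 0 0 0" --pt "45 -30 0 0 0 0 0" --pt "45 -35 0 0 0 0 0" --pt "45 -35 0 0 0 0 0"

```text
time_s: 38.25
tool_pos: [0.4292, 0.0837, 0.1909]
tool_rot: [180.0, -0.0, 89.9]
force: [-0.1, -0.1, -2.4]
grip_width: 0.0514
```

Request:
send_rows --pt "45 -35 3 0 0 0 0" --pt "45 -35 3 0 0 0 0" --pt "45 -35 3 0 0 0 0" --pt "45 -35 0 0 0 0 0" --pt "45 -35 0 0 0 0 0" --pt "45 -35 0 0 0 0 0" --pt "45 -35 0 0 0 0 0" --pt "45 -35 0 0 0 0 0" --pt "45 -35 -10 0 0 0 0" --pt "45 -30 -20 0 0 0 0" --pt "45 -20 -20 0 0 0 0" --pt "45 0 -10 0 0 0 0"

```text
time_s: 39.45
tool_pos: [0.375, -0.2834, 0.1907]
tool_rot: [-180.0, 0.0, 89.5]
force: [-0.2, -0.2, -0.6]
grip_width: 0.0509
```

Request:
send_rows --pt "45 0 0 0 0 0 0.1" --pt "45 0 0 0 0 0 0.14" --pt "45 0 0 0 0 0 0.145" --pt "45 0 0 0 0 0 0.145" --pt "45 0 0 0 0 0 0.145" --pt "45 0 0 0 0 0 0.145" --pt "45 0 0 0 0 0 0.145" --pt "45 0 0 0 0 0 0.145" --pt "45 0 0 0 0 0 0.145" --pt "45 0 0 0 0 0 0.01" --pt "45 0 0 0 0 0 0" --pt "45 0 0 0 0 0 0"

```text
time_s: 40.65
tool_pos: [0.3777, -0.2797, 0.1906]
tool_rot: [-180.0, -0.0, 17.5]
force: [0.4, 0.2, -1.0]
grip_width: 0.0508
```

Request:
send_rows --pt "45 0 0 0 0 0 0" --pt "45 0 0 0 0 0 0" --pt "45 0 0 0 0 0 0"

```text
time_s: 40.95
tool_pos: [0.3778, -0.2796, 0.1905]
tool_rot: [-180.0, -0.0, 17.4]
force: [0.3, 0.2, -1.4]
grip_width: 0.0513
```

```bash
python3 w.py w8
```

```text
[ 0.3778 -0.2796  0.1905] [-179.9949   -0.0026   17.4342] [ 0.6477  0.2592 -1.1733] 0.05104599600418437 41.0
```

View pics/w8.png

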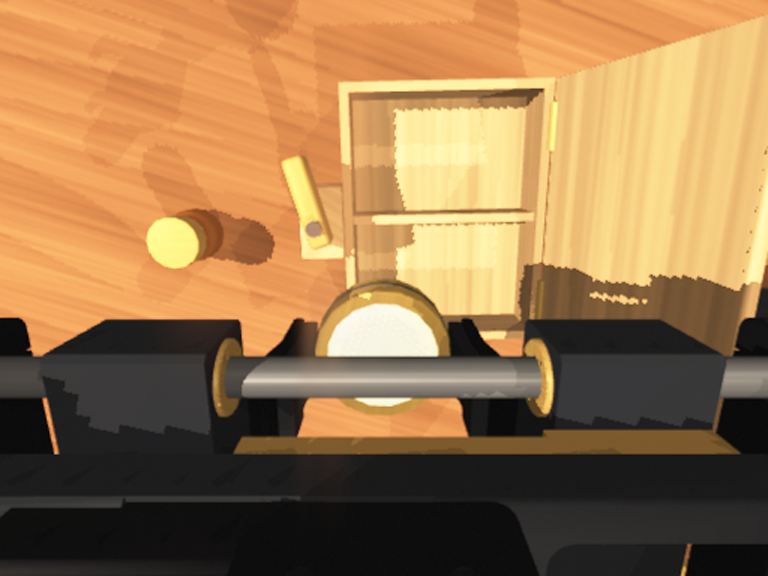

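Lens held. The case's rim corners are at (340,83) and (554,78), the divider at row 217, the turnbutton pivot at (314,229) with its tip at (290,158). It is turned a little past 0, the counter-clockwise way.

```bash
python3 - <<'E'
from h import *
np.set_printoptions(precision=4,suppress=True)
f=lambda u,v,z:ray('wrist',u/1.5,v/1.5,z)[:2]
a,b=f(340,83,.045),f(554,78,.045); c=f(349,285,.045)
print(a,b,np.linalg.norm(b-a),np.degrees(np.arctan2(*(b-a)[::-1])),'left',np.degrees(np.arctan2(*(a-f(347,285,.045))[::-1])))
d1,d2=f(356,217,.045),f(530,216,.045);print('div',np.degrees(np.arctan2(*(d2-d1)[::-1])),(d1+d2)/2)
p,t=f(314,229,.079),f(291,157,.079);print('pivot',p,t,np.linalg.norm(t-p),np.degrees(np.arctan2(*(t-p)[::-1])))
for yaw in (-70,-72.5,-75):
    x=np.array([np.cos(np.radians(yaw)),np.sin(np.radians(yaw))]);y=np.array([-x[1],x[0]])
    print(yaw,'centre from a',a+.07*x-.09*y,'from b',b-.07*x-.09*y,'piv',p+.086*x)
E
```

```text
[ 0.4833 -0.2173] [ 0.5275 -0.3484] 0.13833513407828302 -71.3650859900995 left 18.147533810147998
div -72.27217206659587 [ 0.4219 -0.3096]
pivot [ 0.3928 -0.2296] [ 0.4306 -0.2051] 0.04501506982768039 32.98083048616822
-70 centre from a [ 0.4227 -0.3138] from b [ 0.419  -0.3134] piv [ 0.4222 -0.3104]
-72.5 centre from a [ 0.4185 -0.3111] from b [ 0.4206 -0.3087] piv [ 0.4187 -0.3116]
-75 centre from a [ 0.4145 -0.3082] from b [ 0.4225 -0.3041] piv [ 0.4151 -0.3127]
```

Request:
send_rows --pt "45 -4 9 0 0 0 0" --pt "45 -4 9 5 0 0 0" --pt "45 -4 9 15 0 0 0" --pt "45 0 0 25 0 0 0" --pt "45 0 0 25 0 0 0" --pt "45 0 0 25 0 0 0" --pt "45 0 0 25 0 0 0" --pt "45 0 0 20 0 0 0" --pt "45 0 0 0 0 0 0" --pt "45 0 0 0 0 0 0" --pt "45 0 0 0 0 0 0"

```text
time_s: 42.1
tool_pos: [0.3754, -0.3096, 0.0517]
tool_rot: [179.9, -0.1, 17.4]
force: [-0.4, 0.2, -0.8]
grip_width: 0.0512
```

Request:
send_rows --pt "45 0 0 10 0 0 0" --pt "45 0 0 10 0 0 0" --pt "45 0 0 7 0 0 0" --pt "45 0 0 3 0 0 0" --pt "45 0 0 0 0 0 0" --pt "45 0 0 0 0 0 0"

```text
time_s: 42.7
tool_pos: [0.3744, -0.3093, 0.0206]
tool_rot: [180.0, 0.0, 17.4]
force: [1.3, 0.4, -1.3]
grip_width: 0.051
```

Request:
send_rows --pt "45 0 0 3 0 0 0" --pt "45 0 0 0 0 0 0" --pt "45 0 0 0 0 0 0" --pt "59 0 0 0 0 0 0" --pt "59 0 0 0 0 0 0" --pt "59 0 0 0 0 0 0" --pt "59 0 0 0 0 0 0" --pt "59 0 0 -10 0 0 0" --pt "59 0 0 -20 0 0 0" --pt "59 0 0 -25 0 0 0" --pt "59 0 0 -30 0 0 0" --pt "59 0 0 -30 0 0 0"

```text
time_s: 43.9
tool_pos: [0.374, -0.3094, 0.134]
tool_rot: [180.0, 0.0, 17.3]
force: [0.6, 0.3, -0.2]
grip_width: 0.0591
```

Request:
send_rows --pt "59 0 0 -25 0 0 0" --pt "40 0 0 -30 0 0 0" --pt "20 0 0 -30 0 0 0" --pt "0 0 0 -30 0 0 0" --pt "0 13 10 0 0 0 0" --pt "0 15 25 0 0 0 0" --pt "0 15 30 0 0 0 0" --pt "0 0 30 0 0 0 0" --pt "0 0 30 0 0 0 0" --pt "0 0 30 0 0 0 0" --pt "0 0 20 0 0 0 0" --pt "0 0 0 0 0 0 0"

```text
time_s: 45.1
tool_pos: [0.4668, -0.4658, 0.2476]
tool_rot: [179.9, 0.2, 17.2]
force: [-0.6, 0.5, -0.1]
grip_width: 0.0005
```

```bash
cat >> h.py <<'E'
def case(p,c=(.420,-.311),yaw=-72):
    x=np.array([np.cos(np.radians(yaw)),np.sin(np.radians(yaw))]);y=np.array([-x[1],x[0]]);d=np.array(p)[:2]-c
    return np.round([d@x,d@y,p[2]],4)
E
python3 - <<'E'
from h import *
p,r,o=tool();print(p,r,case(p),o['force'],o['grip_width'])
shot('side','g.png',(180,230,330,384),3.5)
for d in env.regions_of('side','lens1'): l,t,r,b=d['rect'];print(d['confidence'],d['rect'],case(ray('side',(l+r)/2,(t+b)/2,.018)))
E
```

```text
[ 0.4668216  -0.46576738  0.24760695] [1.79898326e+02 1.63123503e-01 1.72217287e+01] [ 0.1617 -0.0033  0.2476] [-0.55489734  0.54904853 -0.1468845 ] 0.0005107981819252429
0.9 [198.4, 324.6, 220.5, 353.4] [-0.0085 -0.0603  0.018 ]
0.45 [193.6, 294.4, 300.7, 384.0] [0.0241 0.0157 0.018 ]
```

View pics/g.png

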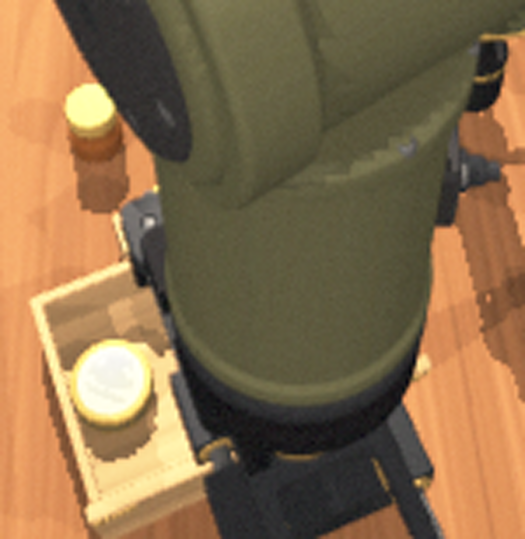

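The lens lies flat in the -y bay (110,382). Next I go behind the lid and push it over.

Request:
send_rows --pt "0 0 0 20 0 0 0" --pt "0 0 0 25 0 0 0" --pt "0 0 0 25 0 0 0" --pt "0 0 0 20 0 0 0" --pt "0 0 0 8 0 0 0" --pt "0 0 0 0 0 0 0" --pt "0 0 -10 0 0 0 0" --pt "0 0 -10 0 0 0 0" --pt "0 0 -10 0 0 0 0" --pt "0 0 -5 0 0 0 0" --pt "0 0 0 0 0 0 0"

```text
time_s: 46.3
tool_pos: [0.4578, -0.429, 0.1502]
tool_rot: [180.0, -0.1, 17.5]
force: [0.5, -0.4, -0.4]
grip_width: 0.0004
```

Request:
send_rows --pt "0 0 -8 0 0 0 0" --pt "0 0 -8 0 0 0 0" --pt "0 0 -8 0 0 0 0" --pt "0 0 -8 0 0 0 0" --pt "0 0 0 0 0 0 0"

```text
time_s: 46.8
tool_pos: [0.4475, -0.3977, 0.1492]
tool_rot: [-179.9, -0.0, 17.5]
force: [0.4, -1.8, 0.5]
grip_width: 0.0
```

```bash
python3 - <<'E'
from h import *
p,r,o=tool();print(p,r,case(p),o['force'],o['grip_width'])
E
```

```text
[ 0.44749358 -0.39765698  0.14916654] [-1.79883091e+02 -7.43900094e-03  1.74596196e+01] [ 0.0909 -0.0006  0.1492] [ 0.43949049 -1.7578227   0.49631237] 4.509276200854632e-05
```

Request:
send_rows --pt "0 0 -9 -1 0 0 0" --pt "0 0 -9 -1 0 0 0" --pt "0 0 -9 -1 0 0 0" --pt "0 0 -9 3 0 0 0" --pt "0 0 -9 3 0 0 0" --pt "0 0 -9 3 0 0 0" --pt "0 0 -9 5 0 0 0" --pt "0 0 -8 5 0 0 0" --pt "0 0 -8 5 0 0 0" --pt "0 0 0 0 0 0 0"

```text
time_s: 47.8
tool_pos: [0.4237, -0.3216, 0.1274]
tool_rot: [-179.8, 0.0, 17.5]
force: [-0.1, -0.4, 0.1]
grip_width: 0.0006
```

Request:
send_rows --pt "0 0 -7 7 0 0 0" --pt "0 0 -7 7 0 0 0" --pt "0 0 -6 8 0 0 0" --pt "0 0 -6 8 0 0 0" --pt "0 0 -6 9 0 0 0" --pt "0 0 -5 9 0 0 0" --pt "0 0 -2 8 0 0 0" --pt "0 0 -2 8 0 0 0" --pt "0 0 -1 6 0 0 0" --pt "0 0 0 0 0 0 0" --pt "0 0 0 0 0 0 0"

```text
time_s: 48.9
tool_pos: [0.4114, -0.2839, 0.0584]
tool_rot: [-180.0, 0.0, 17.4]
force: [-0.0, -0.2, 0.4]
grip_width: 0.0008
```

Request:
send_rows --pt "0 0 0 3 0 0 0" --pt "0 0 0 2 0 0 0" --pt "0 0 0 2 0 0 0" --pt "0 0 0 0 0 0 0" --pt "0 0 0 0 0 0 0"

```text
time_s: 49.4
tool_pos: [0.412, -0.284, 0.0532]
tool_rot: [-179.9, -0.0, 17.4]
force: [-4.6, 3.5, 19.1]
grip_width: 0.0006
```

```bash
python3 - <<'E'
from h import *
p,r,o=tool();print(case(p),o['force'])
shot('side','i.png',(170,220,330,384),3.5)
E
```

```text
[-0.0282  0.0007  0.0532] [-4.62698221  3.54136175 19.10429055]
```

View pics/i.png

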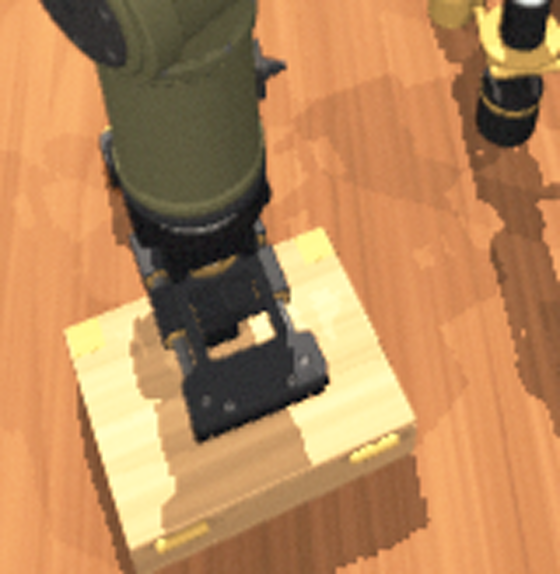

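The lid is shut: TCP held at 53 mm under 19 N. Now the turnbutton, starting in front of its long end.

Request:
send_rows --pt "0 0 0 -15 0 0 0" --pt "0 0 0 -25 0 0 0" --pt "0 0 0 -25 0 0 0" --pt "0 8 -20 0 0 0 0" --pt "0 10 -27 0 0 0 0" --pt "0 10 -27 0 0 0 0" --pt "0 0 -28 0 0 0 0" --pt "0 0 0 0 0 0 0" --pt "0 0 0 0 0 0 0" --pt "0 0 0 0 0 0 0"

```text
time_s: 50.45
tool_pos: [0.408, -0.1792, 0.1167]
tool_rot: [180.0, -0.0, 17.3]
force: [-0.3, 0.8, -0.3]
grip_width: 0.0004
```

```bash
python3 - <<'E'
from h import *
p,r,o=tool();print(case(p),r,o['force'])
E
```

```text
[-0.129   0.0293  0.1167] [ 1.79962084e+02 -1.79589165e-02  1.73154362e+01] [-0.32086026  0.76499512 -0.25835102]
```

Request:
send_rows --pt "0 0 0 15 0 0 0" --pt "0 0 0 20 0 0 0" --pt "0 0 0 17 0 0 0" --pt "0 0 0 0 0 0 0" --pt "0 2 10 0 0 0 0" --pt "0 2 11 0 0 0 0" --pt "0 4 8 0 0 0 0" --pt "0 4 9 0 0 0 0" --pt "0 0 8 0 0 0 0" --pt "0 -2 8 0 0 0 0" --pt "0 -3 6 0 0 0 0" --pt "0 0 0 0 0 0 0"

```text
time_s: 51.65
tool_pos: [0.4325, -0.235, 0.0651]
tool_rot: [179.9, -0.0, 17.3]
force: [-0.3, 0.3, 0.1]
grip_width: 0.0007
```

Request:
send_rows --pt "0 -4 5 0 0 0 0" --pt "0 -5 5 0 0 0 0" --pt "0 -5 4 0 0 0 0" --pt "0 0 0 0 0 0 0" --pt "0 0 0 0 0 0 0"

```text
time_s: 52.15
tool_pos: [0.4229, -0.2517, 0.0647]
tool_rot: [179.9, 0.0, 17.4]
force: [0.4, 0.2, 0.4]
grip_width: 0.0001
```

```bash
python3 - <<'E'
from h import *
p,r,o=tool();print(case(p),r,o['force'])
E
python3 w.py w9
```

```text
[-0.0555  0.0211  0.0647] [1.79949710e+02 3.37482480e-03 1.73586035e+01] [0.42348069 0.20275402 0.36665985]
[ 0.4231 -0.2513  0.0646] [179.9573   0.003   17.387 ] [ 0.1633 -0.5674 -0.1627] 6.8186678912138124e-06 52.2
```

View pics/w9.png

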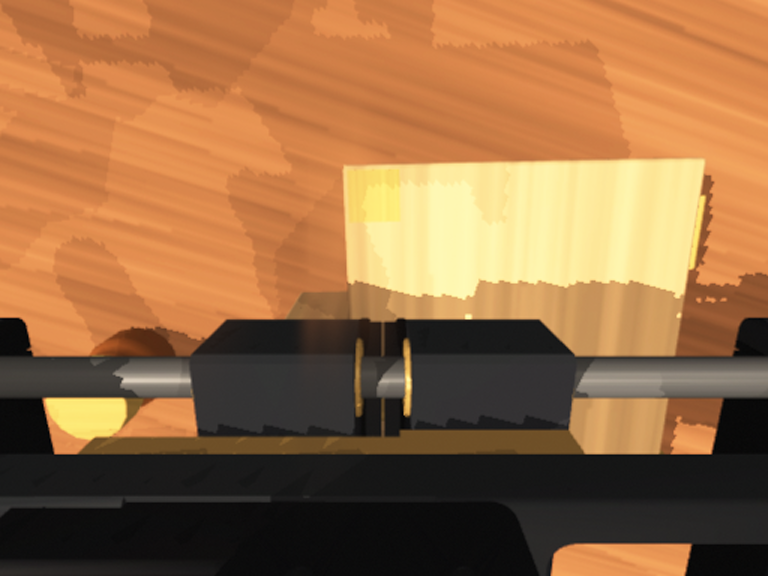

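The lid is shut flat (its edge runs from 344,166 to 704,160); the button itself is hidden by the gripper. I'll check the case yaw, then square the button by closing the jaws on it along the case's y.

```bash
python3 - <<'E'
from h import *
f=lambda u,v,z:ray('wrist',u/1.5,v/1.5,z)
a,b,c=f(344,166,.053),f(704,160,.053),f(348,285,.053)
ang=lambda d:np.degrees(np.arctan2(d[1],d[0]))
print(a,b,np.linalg.norm(b-a),ang(b-a),'front edge',ang(a-c),case(a),case(b))
E
```

```text
[ 0.48334618 -0.21658811  0.053     ] [ 0.52648662 -0.34726227  0.053     ] 0.1376111679743157 -71.73000524218014 front edge 18.069915577398877 [-0.0702  0.0894  0.053 ] [0.0674 0.0901 0.053 ]
```

Request:
send_rows --pt "0 2 0 -10 0 0 0" --pt "0 0 0 -25 0 0 0" --pt "0 0 0 -30 0 0 0" --pt "20 -10 0 0 0 0 0" --pt "40 -13 0 0 0 0 0" --pt "40 0 0 0 0 0 -0.14" --pt "40 0 0 0 0 0 -0.14" --pt "40 0 0 0 0 0 -0.14" --pt "40 0 0 0 0 0 -0.14" --pt "40 0 0 0 0 0 -0.14" --pt "40 0 0 0 0 0 -0.14"

```text
time_s: 53.3
tool_pos: [0.4035, -0.2574, 0.1302]
tool_rot: [179.9, -0.0, 65.9]
force: [-0.0, 0.9, 0.4]
grip_width: 0.0398
```

Request:
send_rows --pt "40 0 0 0 0 0 -0.14" --pt "40 0 0 0 0 0 -0.14" --pt "40 0 0 0 0 0 -0.14" --pt "40 0 0 0 0 0 -0.14" --pt "40 0 0 0 0 0 -0.14" --pt "40 0 0 0 0 0 -0.04" --pt "40 0 0 0 0 0 0" --pt "40 0 0 0 0 0 0" --pt "40 0 0 0 0 0 0" --pt "40 0 0 0 0 0 0"

```text
time_s: 54.3
tool_pos: [0.4032, -0.2571, 0.1296]
tool_rot: [180.0, 0.0, 107.9]
force: [-0.6, 0.4, 0.8]
grip_width: 0.0398
```

```bash
python3 - <<'E'
from h import *
p,r,o=tool();print(p,case(p),r,o['force'],o['grip_width'])
K=env.get_calibration('scene'); im=shot('scene','k.png')
for d in env.regions_of('scene','turnbutton')+env.regions_of('side','turnbutton'): print(d['confidence'],d['rect'])
E
```

```text
[ 0.40324318 -0.25709519  0.1296276 ] [-0.0564  0.0007  0.1296] [1.79992729e+02 1.40511302e-03 1.07907530e+02] [-0.62587671  0.40622759  0.82278369] 0.039814607063138455
0.75 [193.3, 154.8, 209.2, 158.4]
0.7 [187.7, 282.7, 288.6, 376.1]
```

Request:
send_rows --pt "40 0 0 15 0 0 0" --pt "40 0 0 20 0 0 0" --pt "40 0 0 20 0 0 0" --pt "40 0 0 12 0 0 0" --pt "40 0 0 0 0 0 0" --pt "40 0 0 0 0 0 0" --grip_force 8

```text
time_s: 55.05
tool_pos: [0.4032, -0.2574, 0.0628]
tool_rot: [-180.0, 0.0, 107.9]
force: [0.3, -0.3, 0.1]
grip_width: 0.0399
```

Request:
send_rows --pt "10 0 0 0 0 0 0" --pt "10 0 0 0 0 0 0" --pt "10 0 0 0 0 0 0" --pt "10 0 0 0 0 0 0" --pt "10 0 0 0 0 0 0" --pt "10 0 0 0 0 0 0"

```text
time_s: 55.65
tool_pos: [0.4036, -0.2572, 0.0628]
tool_rot: [180.0, 0.0, 107.9]
force: [-0.3, -0.9, 2.0]
grip_width: 0.0141
```

Request:
send_rows --pt "30 0 0 0 0 0 0" --pt "40 0 0 0 0 0 0" --pt "40 0 0 0 0 0 0" --pt "40 0 0 0 0 0 0" --pt "40 0 0 -15 0 0 0" --pt "40 0 0 -25 0 0 0" --pt "40 0 0 -30 0 0 0" --pt "40 0 0 -30 0 0 0" --pt "40 0 0 -30 0 0 0" --pt "40 20 15 -20 0 0 0" --pt "40 30 20 0 0 0 0" --pt "40 30 20 0 0 0 0"

```text
time_s: 56.85
tool_pos: [0.4315, -0.1633, 0.2135]
tool_rot: [179.8, -0.0, 107.8]
force: [0.9, -0.4, -0.1]
grip_width: 0.04
```

Request:
send_rows --pt "40 30 20 0 0 0 0" --pt "40 30 20 0 0 0 0" --pt "40 30 15 0 0 0 0" --pt "40 30 0 0 0 0 0" --pt "40 20 0 0 0 0 0" --pt "40 0 0 0 0 0 0" --pt "40 0 0 0 0 0 0" --pt "40 0 0 0 0 0 0"

```text
time_s: 57.65
tool_pos: [0.4404, -0.0152, 0.2126]
tool_rot: [180.0, 0.0, 107.8]
force: [-0.0, -0.4, -0.5]
grip_width: 0.0405
```

```bash
python3 - <<'E'
from h import *
a=env.read_camera('side')[95:384,170:360]; b=env.read_camera('scene')[90:350,110:430]
a=cv2.resize(a,None,fx=2,fy=2); b=cv2.resize(b,None,fx=1.3,fy=1.3)
o=np.zeros((max(a.shape[0],b.shape[0]),a.shape[1]+b.shape[1],3),np.uint8);o[:a.shape[0],:a.shape[1]]=a;o[:b.shape[0],a.shape[1]:]=b
cv2.imwrite('pics/z.png',o[:,:,::-1]);print(o.shape,tool()[0],env.get_obs()['time_s'])
E
```

```text
(578, 796, 3) [ 0.44032932 -0.01509075  0.21259192] 57.75
```

View pics/z.png

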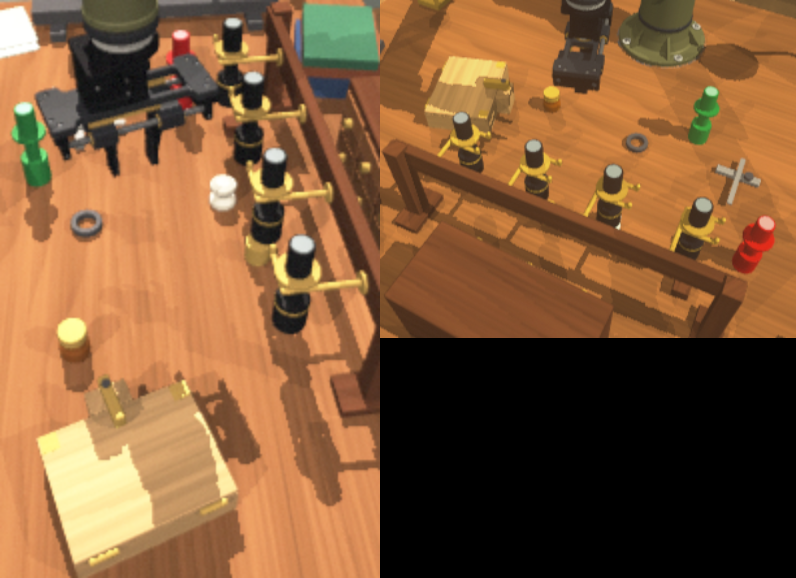

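The lid is shut with the button across its front edge, all four tubes are hung, and no lens is left on the desk. Handing in.

```bash
python3 -c "
from cell import env
print(env.sign_off())"
```

```text
the job is handed in; nothing more can be done
None
```

The calibration set is put away and the job is handed in, with no verdict reported; the last picture is from about 58 s on the robot's clock.

- **Tubes:** The three standing tubes each hang by the collar in one of the three free hooks. The tube that was already hanging stayed on its hook.
- **Lens:** I found one lens cell and no second one in any view. It lay flat in one bay of the case before I shut the lid.
- **Lid:** It is fully shut. The fingertips stopped at 53 mm above the desk under about 19 N, which is the height of the shut lid.
- **Turnbutton:** I pushed it round after the lid was shut, then squared it by closing the jaws on it. They stopped at 14.1 mm, the width of the bar.

The final side and scene pictures show all four tubes upright on the hooks, the button across the front edge of the lid, and the gripper clear. The other things I could see look unmoved; the dark wooden block was too hidden there to check.

Two checks disagreed along the way:
- **Hook heights:** The heights I first measured from the two fixed cameras came out 4–8 mm lower than the heights at which the collars touched. On the first tube I suspected it was resting on the lips, so I lifted it, moved it 4 mm and lowered it again; it stopped at the same height, and later pictures show it behind the lips.
- **First wrist-camera reading:** I took it while the arm was still settling, and it was about 1 cm off. I repeated it before gripping.

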